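Put the stacked sample junction boxes back in their display nests

ROBOT

A 7-joint arm with a two-finger parallel gripper is mounted at the origin on the work surface. World frame = base frame: x ahead of the robot, y to its left, z up, the work surface at z = 0. Lengths are in m, angles in degrees, forces in N, time in s.
With the tool pointing down it reaches from about 0.425 to 0.825 m from the base axis. Payload 3.6 kg.
Tool frame: the origin (TCP) lies on the mounting face of the last link; the fingertips stand 186 mm ahead of it and the grasp point (between the pads) lies 167 mm ahead of it; y points along the fingers, z is the direction in which the jaws open and shut, and the axes are right-handed (so a half turn about y gives the same grasp; the last joint's range is limited). The gripper opens to 93 mm and grips with 3 to 60 N. Pads are 15 mm wide; open, the fingers measure 128 mm over their backs; the gripper's body (75 mm by 188 mm) begins 65 mm behind the grasp point.
Start: joints at [71.935, 35.231, -0.722, 81.555, 0.464, 63.22, -2.315], TCP at [0.185, -0.623, 0.405] pointing down, gripper open.
Joint ranges: [-178.69, 178.69], [-17.37, 117.87], [-77.05, 75.6], [15.02, 138.74], [-78.02, 258.01], [0.78, 113.62], [-162.83, 162.83]. Speed limits (degrees/s): [159.86, 159.86, 180, 180, 180, 180, 180].

INTERFACE

Orientations are given as a 3x3 rotation matrix whose columns are the frame's x, y, z axes.
In Python, from workcell import robot gives the robot as it stands. The module is installed in compiled form; this text tells all that it offers.
- The arm moves only by the tool drive_tool, never from a script. Its argument "moves" is a list of rows, each an object of numbers: "tx", "ty", "tz": the shift along the tool's x, y, z in units of 400 mm (1.0 is 400 mm); "rx", "ry", "rz": the turn, a rotation vector about the tool's x, y, z in units of 90 degrees (1.0 is 90 degrees). In form: [{"tx": .., "ty": .., "tz": .., "rx": .., "ry": .., "rz": ..}, ...]. A call has 1 to 5 rows; each row shifts and turns the commanded pose from where the row before left it, along the tool's axes as they then stand; what a row does not reach is not made up. A row lasts 1/10 s, in which the tool goes at most 50 mm and 8.59 degrees, less where a joint would pass 70% of its speed; a pose out of reach is approached as far as the arm can. A call with a number of a shift or a turn outside -1 to 1 is refused whole. A call with a gripper value outside its range is refused whole. "jaw" is the closure, from -1 (fully open) to 1 (shut), so that 0 is half open, set as the call begins (left out, the last holds). The fingers move at their own pace and stop on an object; the grip force is fixed at half the most. Time passes only in rows, so rows that do not move let the fingers close. It gives the time, the measured TCP pose, the force and the opening at its end, in the units of the state.
- robot.state(): the state, without advancing time (a new reading comes with each control period).
- robot.capture(name): name is "scene" or "top" or "wrist"; returns a dict with "color" (400x640x3 uint8, red, green, blue), "depth" (400x640 float32, m along the optical axis (not along the pixel's ray), 0 where there is no reading), "K" (3x3 intrinsics, pixels), "R" (3x3) and "t" (3): a world point X has camera coordinates R X + t; the wrist camera has in their place "hand_eye" (4x4, takes a point from camera to tool coordinates, whose origin is the TCP and whose axes are the tool frame's). Camera axes: x right, y down, z forward; pixel columns grow to the right and rows downward; lengths in m; the calibration is good to about 2 mm. A picture is of the moment at which its call begins: read the wrist's pose just before it.
- robot.job_done(): hands the job in, once; it reports no verdict.
The state is a dict: "time": time; "qpos": joint angles; "dq": joint speeds; "joint_torque": joint torques, N m; "ee_pos": TCP position; "tcp_rot": TCP orientation; "wrist_force": force on the tool from outside, world axes, zero at the start; "wrist_torque": the same for the moment, N m; "grip_width": finger opening in m.
Only numpy, scipy, OpenCV 4.12 (cv2) and the standard library are available. Lean on these libraries where they do the work, as an engineer would, in place of code of your own. Each camera call takes 0.05 s, during which the arm holds its last target.

TASK

Take the stack of four plastic sample boxes on the store counter apart from the top down, one box at a time, and put each gently down, upright and flat, in the open plywood nest made for its own shape and size before you take the next. Do not drop the boxes or let any of them tip over; at the end all four stand in their nests, let go.

Things in the scene. Friction and masses are not known exactly. Their poses are not given: they have to be found in the camera images.
- slim_box_center (a point): Loose, rigid closed plastic, about 0.09 kg. Point: its centre, half-way up, 19 mm above its underside and below its flat top; z up. Slim white module box, 60 mm long (own x), 20 mm wide (own y), 38 mm high; topmost of the stack at the start, standing on the round box.
- round_box_center (a point): Loose, rigid closed plastic, about 0.10 kg. Point: its centre, half-way up, 19 mm above its underside and below its flat top; z up. Round grey junction box, an upright cylinder 50 mm in diameter and 38 mm high; second from the top, standing on the square box.
- square_box_center (a point): Loose, rigid closed plastic, about 0.16 kg. Point: its centre, half-way up, 20 mm above its underside and below its flat top; z up. Square white junction box, 58 x 58 mm (own x and y along its sides), 40 mm high; third from the top, standing on the long box.
- long_box_center (a point): Loose, rigid closed plastic, about 0.26 kg. Point: its centre, half-way up, 21 mm above its underside and below its flat top; z up. Long grey junction box, 120 mm long (own x), 60 mm wide (own y), 42 mm high; bottom of the stack, on the work surface.
- slim_nest_floor (a point): Fixed on the work surface, plain plywood; open nest of the slim box, the smaller oblong one: inside 84 mm (own x) by 44 mm (own y), so that the box has 12 mm of play on every side. Point: centre of its floor, 6 mm above the work surface; z up. The floor is 6 mm thick and the rim 5 mm wide, its top 6 mm above the floor (12 mm above the work surface).
- round_nest_floor (a point): Fixed on the work surface, plain plywood; open nest of the round box, the only round one: inside 74 mm in diameter, 12 mm of play all round. Point: centre of its floor, 6 mm above the work surface; z up. The floor is 6 mm thick and the rim 5 mm wide, its top 6 mm above the floor (12 mm above the work surface).
- square_nest_floor (a point): Fixed on the work surface, plain plywood; open nest of the square box, the only square one: inside 82 x 82 mm (own x and y along its sides), 12 mm of play on every side. Point: centre of its floor, 6 mm above the work surface; z up. The floor is 6 mm thick and the rim 5 mm wide, its top 6 mm above the floor (12 mm above the work surface).
- long_nest_floor (a point): Fixed on the work surface, plain plywood; open nest of the long box, the larger oblong one: inside 144 mm (own x) by 84 mm (own y), 12 mm of play on every side. Point: centre of its floor, 6 mm above the work surface; z up. The floor is 6 mm thick and the rim 5 mm wide, its top 6 mm above the floor (12 mm above the work surface).

How it is judged (in metres and radians):
On the way, in this order (a step that is already met when the one before it is completed fails the run):
1. the slim module box stands flat in its own nest, let go (horizontal distance between slim_box_center and slim_nest_floor below 0.018 m and z of slim_box_center in the frame of slim_nest_floor between 0.016 and 0.022 m and angle between slim_box_center's own z axis and vertical below 0.1 rad and contact force between slim_box and the fingers below 0.3 N), for 0.2 s.
2. the round box stands flat in its own nest, let go (horizontal distance between round_box_center and round_nest_floor below 0.018 m and z of round_box_center in the frame of round_nest_floor between 0.016 and 0.022 m and angle between round_box_center's own z axis and vertical below 0.1 rad and contact force between round_box and the fingers below 0.3 N), for 0.2 s.
3. the square box stands flat in its own nest, let go (horizontal distance between square_box_center and square_nest_floor below 0.018 m and z of square_box_center in the frame of square_nest_floor between 0.017 and 0.023 m and angle between square_box_center's own z axis and vertical below 0.1 rad and contact force between square_box and the fingers below 0.3 N), for 0.2 s.
4. the long box stands flat in its own nest, let go (horizontal distance between long_box_center and long_nest_floor below 0.018 m and z of long_box_center in the frame of long_nest_floor between 0.018 and 0.024 m and angle between long_box_center's own z axis and vertical below 0.1 rad and contact force between long_box and the fingers below 0.3 N), for 0.2 s.
At the end, for the whole second after the job is handed in: Each of the four boxes stands upright (within 0.1 rad) on the floor of its own nest, inside the rim (centre within 18 mm of the nest's centre, height within 3 mm of resting on the floor), let go and at rest (all of step 1 and all of step 2 and all of step 3 and all of step 4 and linear speed of each of slim_box, round_box, square_box, long_box below 0.02 m/s); the robot touches nothing.
It fails at once if a box is tipped over (more than 0.7 rad) (angle between any of slim_box_center, round_box_center, square_box_center, long_box_center's own z axis and vertical above 0.7 rad).
It fails at once if a box is dropped (falls 25 mm or more out of the fingers) ((linear speed of slim_box above 0.7 m/s and contact force between slim_box and the fingers below 0.1 N) or (linear speed of round_box above 0.7 m/s and contact force between round_box and the fingers below 0.1 N) or (linear speed of square_box above 0.7 m/s and contact force between square_box and the fingers below 0.1 N) or (linear speed of long_box above 0.7 m/s and contact force between long_box and the fingers below 0.1 N)).
It fails at once if a box is slammed into its nest (more than 80 N) (contact force between slim_box and slim_nest above 80 N or contact force between round_box and round_nest above 80 N or contact force between square_box and square_nest above 80 N or contact force between long_box and long_nest above 80 N).
It also fails if it takes over 144 s, if anything falls off the work surface, if the arm or the gripper's body presses on something with over 40 N, if the wrist force passes 120 N, or if a joint passes its speed limit or range.

## Working session

There is one attempt and no reset: what is moved stays moved. The work goes in short steps, Python scripts to look and compute and a tool call to move; the robot and the scene stay as the last step left them, time stands still between calls to the robot, and variables do not carry over. Pictures are saved under pics/ and viewed, and the job is handed in when it is done.

Besides the shell and the picture viewer there is one more tool, called as name(argument=value, ...), one argument or row to a line, values as JSON. drive_tool: Moves the arm, as the interface text tells. Shifts and turns lie within -1 to 1; 1 stands for 400 mm of shift or 90 degrees of turn. Its arguments: {"type":"object","properties":{"moves":{"type":"array","items":{"type":"object","properties":{"tx":{"type":"number","minimum":-1,"maximum":1},"ty":{"type":"number","minimum":-1,"maximum":1},"tz":{"type":"number","minimum":-1,"maximum":1},"rx":{"type":"number","minimum":-1,"maximum":1},"ry":{"type":"number","minimum":-1,"maximum":1},"rz":{"type":"number","minimum":-1,"maximum":1}}}},"jaw":{"type":"number"}},"required":["moves"]}

```bash
mkdir -p pics
python3 - <<'E'
from workcell import robot
import cv2,numpy as np
s=robot.state();print({k:np.round(v,3).tolist() for k,v in s.items()})
for n in ["scene","top","wrist"]:
    c=robot.capture(n)
    np.savez(f"cap_{n}.npz",**c)
    cv2.imwrite(f"pics/{n}0.png",c["color"][:,:,::-1])
    print(n,{k:np.round(v,4).tolist() for k,v in c.items() if k not in("color","depth")}, (c["depth"]>0).mean())
E
```

```text
{'time': 0.0, 'qpos': [71.934, 35.289, -0.724, 81.639, 0.464, 63.221, -2.315], 'dq': [0.068, -0.097, 0.004, -0.076, -0.006, -0.046, 0.029], 'joint_torque': [-0.0, -45.893, 0.209, -16.574, -0.061, 0.021, 0.0], 'ee_pos': [0.185, -0.623, 0.404], 'tcp_rot': [[-0.959, -0.001, 0.285], [-0.285, 0.002, -0.959], [0.0, -1.0, -0.003]], 'wrist_force': [0.57, 0.171, -0.651], 'wrist_torque': [-0.04, 0.087, 0.035], 'grip_width': 0.093}
scene {'K': [[365.0869, 0.0, 323.4948], [0.0, 365.0869, 199.2911], [0.0, 0.0, 1.0]], 'R': [[0.3851, 0.9227, 0.019], [0.6134, -0.2405, -0.7523], [-0.6895, 0.3014, -0.6586]], 't': [-0.2158, -0.2323, 1.2745]} 0.9959140625
top {'K': [[518.8615, 0.0, 312.2692], [0.0, 518.8615, 193.6171], [0.0, 0.0, 1.0]], 'R': [[0.0658, -0.9978, 0.0024], [-0.9699, -0.0645, -0.2349], [0.2346, 0.0131, -0.972]], 't': [-0.0423, 0.565, 1.2918]} 0.9961484375
wrist {'K': [[333.6975, 0.0, 321.4829], [0.0, 333.6975, 199.771], [0.0, 0.0, 1.0]], 'hand_eye': [[0.0002, 0.9646, 0.2637, -0.0718], [0.0005, -0.2637, 0.9646, 0.0204], [1.0, -0.0001, -0.0006, -0.0003], [0.0, 0.0, 0.0, 1.0]]} 0.995875
```

View pics/scene0.png

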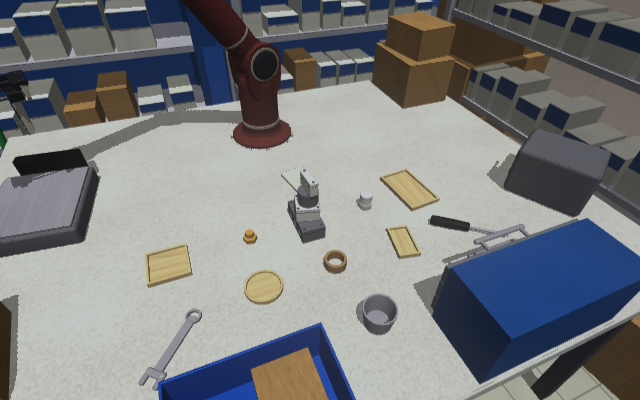

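View pics/top0.png

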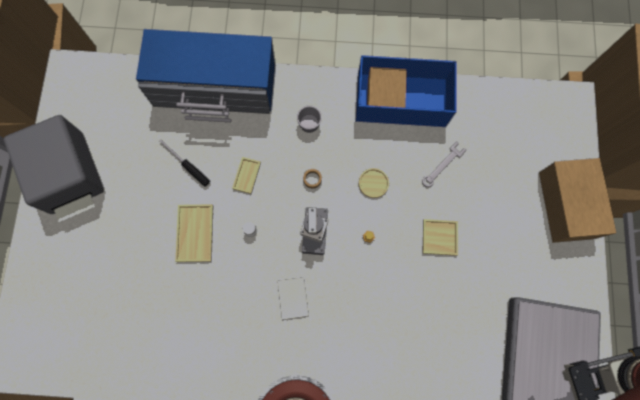

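View pics/wrist0.png

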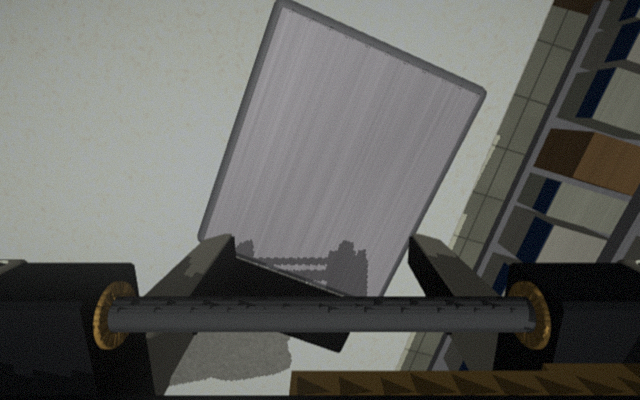

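```bash
cat > h.py <<'E'
import numpy as np,cv2
from workcell import robot
def cam(n):
    if n=="wrist":
        s=robot.state(); c=robot.capture(n); H=np.array(c["hand_eye"])
        Rt=np.array(s["tcp_rot"]); p=np.array(s["ee_pos"])
        Rcw=Rt@H[:3,:3]; o=p+Rt@H[:3,3]
        c["R"]=Rcw.T; c["t"]=-Rcw.T@o
    else: c=robot.capture(n)
    return c
def cloud(c):
    K,R,t=map(np.array,(c["K"],c["R"],c["t"]))
    v,u=np.mgrid[:400,:640]; d=c["depth"]
    P=np.stack([(u-K[0,2])/K[0,0]*d,(v-K[1,2])/K[1,1]*d,d],-1)
    return (P-t)@R
def ray(c,uv,z):
    K,R,t=map(np.array,(c["K"],c["R"],c["t"]))
    uv=np.atleast_2d(uv).astype(float)
    d=np.c_[(uv[:,0]-K[0,2])/K[0,0],(uv[:,1]-K[1,2])/K[1,1],np.ones(len(uv))]@R
    o=-R.T@t
    return o+d*((z-o[2])/d[:,2])[:,None]
def proj(c,X):
    K,R,t=map(np.array,(c["K"],c["R"],c["t"]))
    p=np.atleast_2d(X)@R.T+t; p=p@K.T
    return p[:,:2]/p[:,2:]
def save(c,name,box=None,s=1):
    im=c["color"][:,:,::-1]
    if box: im=im[box[1]:box[3],box[0]:box[2]]
    cv2.imwrite("pics/"+name,cv2.resize(im,None,fx=s,fy=s,interpolation=cv2.INTER_CUBIC))
E
python3 - <<'E'
from h import *
c=dict(np.load("cap_top.npz")); P=cloud(c)
save(c,"topcrop.png",(160,140,480,330),2.5)
hsv=cv2.cvtColor(c["color"],cv2.COLOR_RGB2HSV)
for u,v in [(195,235),(247,176),(373,184),(440,238),(313,230)]: print(u,v,hsv[v,u],P[v,u])
m=((hsv[...,0]>15)&(hsv[...,0]<35)&(hsv[...,1]>50)).astype(np.uint8)*255
m=cv2.morphologyEx(m,cv2.MORPH_CLOSE,np.ones((3,3)))
for k in cv2.findContours(m,cv2.RETR_EXTERNAL,cv2.CHAIN_APPROX_NONE)[0]:
    if cv2.contourArea(k)<150: continue
    w=ray(c,k[:,0,:],0.012)[:,:2]
    print(cv2.contourArea(k),cv2.boundingRect(k),[np.round(x,4) for x in cv2.minAreaRect((w*1000).astype(np.float32))])
sub=P[190:270,285:345]; z=sub[...,2]
for lo,hi in[(.145,.17),(.105,.13),(.07,.09),(.03,.05)]:
    q=sub[(z>lo)&(z<hi)]
    print(lo,len(q),q.mean(0),np.median(q[:,2]) if len(q) else 0,cv2.minAreaRect((q[:,:2]*1000).astype(np.float32)))
E
```

```text
195 235 [ 23  83 169] [0.44665472 0.3035488  0.00342622]
247 176 [ 24  82 168] [0.62006826 0.17956276 0.00347153]
373 184 [ 29  69 169] [ 0.62038397 -0.16943246  0.00336541]
440 238 [ 28  75 169] [ 0.48117239 -0.35382417  0.00924379]
313 230 [120   4 129] [ 0.45529434 -0.01374293  0.15751663]
218.0 (0, 393, 72, 7) [array([ 11.153 , 649.8028]), array([ 13.8995, 178.9498]), np.float64(0.1885)]
1100.0 (423, 220, 35, 36) [array([ 483.2242, -353.0491]), array([92.3744, 91.0646]), np.float64(0.366)]
1887.5 (176, 205, 37, 57) [array([451.575 , 305.1003]), array([152.1016,  93.3143]), np.float64(4.1419)]
252.5 (303, 169, 19, 19) [array([ 6.240735e+02, -4.857000e-01]), array([51.2867, 49.5132]), np.float64(3.8061)]
646.5 (359, 168, 30, 30) [array([ 622.566 , -169.7291]), array([82.5146, 79.6082]), np.float64(2.5586)]
585.5 (233, 158, 27, 36) [array([620.4962, 180.9558]), array([52.8403, 94.2746]), np.float64(78.5547)]
1230.0 (368, 68, 38, 38) [array([ 909.4951, -196.1346]), array([103.3002, 114.1437]), np.float64(89.0159)]
12022.0 (539, 23, 101, 219) [array([ 830.3971, -773.8297]), array([273.175 , 692.6857]), np.float64(85.3436)]
6991.0 (0, 0, 96, 137) [array([927.7269, 789.0392]), array([436.3627, 274.9976]), np.float64(11.8071)]
0.145 215 [ 0.48020311 -0.00992836  0.15606596] 0.15636088445769095 ((480.6536865234375, -9.681730270385742), (59.91681671142578, 19.476133346557617), 3.846158981323242)
0.105 155 [ 0.47860003 -0.01632929  0.11890831] 0.11877319006391816 ((475.88714599609375, -13.895601272583008), (49.814781188964844, 48.05775833129883), 7.0342326164245605)
0.07 184 [ 0.46651196 -0.01938618  0.08007175] 0.08010209461857556 ((478.74969482421875, -14.80255126953125), (58.2256965637207, 58.174015045166016), 74.4475326538086)
0.03 459 [ 0.45882031 -0.01976448  0.04047967] 0.040475767512262555 ((476.66461181640625, -17.521326065063477), (59.9164924621582, 121.04557800292969), 88.75596618652344)
```

View pics/topcrop.png

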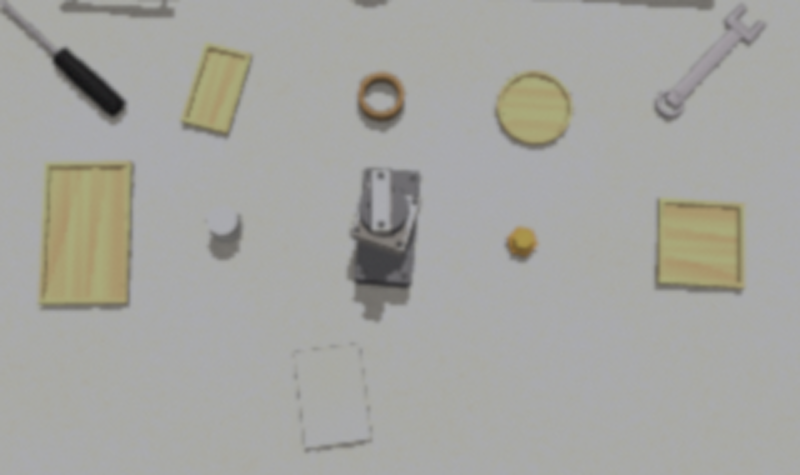

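```bash
cat >> h.py <<'E'
G=0.167
def plan(x,y,zg,jaw=None):
    """shift of grasp point to (x,y,zg) with jaw axis at yaw jaw; prints turn first, then shift in turned tool axes"""
    s=robot.state(); R=np.array(s["tcp_rot"]); p=np.array(s["ee_pos"])+G*R[:,1]
    a=np.degrees(np.arctan2(R[1,2],R[0,2]))
    print("t",s["time"],"grasp pt",np.round(p,4),"jaw",round(a,2),"tilt deg",np.round(np.degrees(R[:2,1]),2),"w",np.round(s["grip_width"],4),"F",np.round(s["wrist_force"],1),"q",np.round(s["qpos"],0))
    turn=0
    if jaw is not None:
        turn=(jaw-a+180)%360-180
        a=jaw
    b=np.radians(a); X=np.array([np.sin(b),-np.cos(b),0]);Z=np.array([np.cos(b),np.sin(b),0]);Y=np.array([0,0,-1.])
    d=np.array([x,y,zg])-p
    print("ry",round(-turn/90,4),"tx",round(d@X/.4,4),"ty",round(d@Y/.4,4),"tz",round(d@Z/.4,4),"mm",np.round(d*1000,1))
E
python3 - <<'E'
from h import *
plan(0.50,-0.35,0.245,-86.15)
plan(0.4806,-0.0097,0.245,-86.15)
E
```

```text
t 0.15 grasp pt [ 0.185  -0.6225  0.2369] jaw -73.45 tilt deg [-0.03  0.11] w 0.093 F [ 0.6  0.  -0.4] q [72. 35. -1. 82.  0. 63. -2.]
ry 0.1411 tx -0.8315 ty -0.0203 tz -0.6269 mm [315.  272.5   8.1]
t 0.15 grasp pt [ 0.185  -0.6225  0.2369] jaw -73.45 tilt deg [-0.03  0.11] w 0.093 F [ 0.6  0.  -0.4] q [72. 35. -1. 82.  0. 63. -2.]
ry 0.1411 tx -0.8402 ty -0.0203 tz -1.479 mm [295.6 612.8   8.1]
```

drive_tool(
  moves=[
    {"ry":0.07,"ty":-0.01},
    {"ry":0.071,"ty":-0.01},
    {"tx":-0.07,"tz":-0.05},
    {"tx":-0.09,"tz":-0.07},
    {"tx":-0.09,"tz":-0.07},
  ],
  jaw=-1,
)

```text
schema error: expected keys tx, ty, tz, rx, ry, rz
```

drive_tool(
  moves=[
    {"tx":-0.09,"tz":-0.07},
    {"tx":-0.09,"tz":-0.07},
    {"tx":-0.09,"tz":-0.07},
    {"tx":-0.09,"tz":-0.07},
    {"tx":-0.09,"tz":-0.07},
  ],
)

```text
schema error: expected keys tx, ty, tz, rx, ry, rz
```

drive_tool(
  moves=[
    {"tx":-0.07,"tz":-0.09},
    {"tx":-0.06,"tz":-0.1},
    {"tz":-0.12},
    {"tz":-0.12},
    {"tz":-0.12},
  ],
)

```text
schema error: expected keys tx, ty, tz, rx, ry, rz
```

Run:
```python
from h import *
plan(0.4806,-0.0097,0.245,-86.15)
```

```text
t 0.15 grasp pt [ 0.185  -0.6225  0.2369] jaw -73.45 tilt deg [-0.03  0.11] w 0.093 F [ 0.6  0.  -0.4] q [72. 35. -1. 82.  0. 63. -2.]
ry 0.1411 tx -0.8402 ty -0.0203 tz -1.479 mm [295.6 612.8   8.1]
```

All six keys are needed in each row.

drive_tool(
  moves=[
    {"tx":0,"ty":-0.01,"tz":0,"rx":0,"ry":0.07,"rz":0},
    {"tx":0,"ty":-0.01,"tz":0,"rx":0,"ry":0.071,"rz":0},
    {"tx":-0.07,"ty":0,"tz":-0.05,"rx":0,"ry":0,"rz":0},
    {"tx":-0.09,"ty":0,"tz":-0.07,"rx":0,"ry":0,"rz":0},
    {"tx":-0.09,"ty":0,"tz":-0.07,"rx":0,"ry":0,"rz":0},
  ],
  jaw=-1,
)

```text
time: 0.65
ee_pos: [0.2803, -0.5397, 0.4123]
tcp_rot: [[-0.998, -0.0, 0.065], [-0.065, 0.001, -0.998], [0.0, -1.0, -0.001]]
wrist_force: [0.0, 0.2, -0.1]
grip_width: 0.0928
```

drive_tool(
  moves=[
    {"tx":-0.09,"ty":0,"tz":-0.07,"rx":0,"ry":0,"rz":0},
    {"tx":-0.09,"ty":0,"tz":-0.07,"rx":0,"ry":0,"rz":0},
    {"tx":-0.09,"ty":0,"tz":-0.07,"rx":0,"ry":0,"rz":0},
    {"tx":-0.09,"ty":0,"tz":-0.07,"rx":0,"ry":0,"rz":0},
    {"tx":-0.09,"ty":0,"tz":-0.07,"rx":0,"ry":0,"rz":0},
  ],
)

```text
time: 1.15
ee_pos: [0.451, -0.3873, 0.4125]
tcp_rot: [[-0.998, -0.0, 0.067], [-0.067, 0.0, -0.998], [0.0, -1.0, -0.0]]
wrist_force: [0.4, -0.2, 0.3]
grip_width: 0.093
```

Run:
```python
from h import *
plan(0.4806,-0.0097,0.245,-86.15)
```

```text
t 1.15 grasp pt [ 0.451  -0.3872  0.2455] jaw -86.15 tilt deg [-0.02  0.02] w 0.093 F [ 0.4 -0.2  0.3] q [ 38.  30.   1.  91.  -1.  60. -47.]
ry 0.0 tx -0.1373 ty 0.0013 tz -0.9366 mm [ 29.6 377.5  -0.5]
```

drive_tool(
  moves=[
    {"tx":-0.02,"ty":0,"tz":-0.12,"rx":0,"ry":0,"rz":0},
    {"tx":-0.02,"ty":0,"tz":-0.12,"rx":0,"ry":0,"rz":0},
    {"tx":-0.02,"ty":0,"tz":-0.12,"rx":0,"ry":0,"rz":0},
    {"tx":-0.02,"ty":0,"tz":-0.12,"rx":0,"ry":0,"rz":0},
    {"tx":-0.02,"ty":0,"tz":-0.12,"rx":0,"ry":0,"rz":0},
  ],
)

```text
time: 1.65
ee_pos: [0.4735, -0.1446, 0.4127]
tcp_rot: [[-0.998, -0.0, 0.067], [-0.067, 0.0, -0.998], [0.0, -1.0, -0.0]]
wrist_force: [1.4, -0.4, -0.0]
grip_width: 0.0928
```

drive_tool(
  moves=[
    {"tx":-0.02,"ty":0,"tz":-0.12,"rx":0,"ry":0,"rz":0},
    {"tx":-0.01,"ty":0,"tz":-0.1,"rx":0,"ry":0,"rz":0},
    {"tx":0,"ty":0,"tz":-0.06,"rx":0,"ry":0,"rz":0},
    {"tx":0,"ty":0,"tz":-0.02,"rx":0,"ry":0,"rz":0},
    {"tx":0,"ty":0,"tz":0,"rx":0,"ry":0,"rz":0},
  ],
)

```text
time: 2.15
ee_pos: [0.4775, -0.0254, 0.4127]
tcp_rot: [[-0.998, -0.0, 0.069], [-0.069, -0.0, -0.998], [0.0, -1.0, 0.0]]
wrist_force: [-0.2, -0.2, -0.4]
grip_width: 0.0926
```

Run:
```python
from h import *
plan(0.4806,-0.0097,0.150,-86.15)
c=cam("wrist"); save(c,"w1.png")
P=cloud(c)
for lo,hi in[(.145,.17),(.11,.125),(.07,.09),(.035,.05)]:
    z=P[...,2]; q=P[(z>lo)&(z<hi)&(abs(P[...,0]-.477)<.08)&(abs(P[...,1]+.015)<.05)]
    if len(q)>20: print(lo,len(q),np.median(q[:,2]),cv2.minAreaRect((q[:,:2]*1000).astype(np.float32)))
```

```text
t 2.15 grasp pt [ 0.4775 -0.0255  0.2457] jaw -86.02 tilt deg [-0.02 -0.  ] w 0.0926 F [-0.2 -0.2 -0.4] q [  2.  20.  -3. 108.   1.  52. -87.]
ry 0.0014 tx -0.0105 ty 0.2393 tz -0.0388 mm [  3.1  15.8 -95.7]
0.145 2175 0.15743829453345073 ((481.4024353027344, -8.732766151428223), (59.84252166748047, 20.119998931884766), 4.040055751800537)
0.11 1164 0.1196191852381045 ((485.9001159667969, -12.539129257202148), (49.276519775390625, 50.63174819946289), 79.54371643066406)
0.07 927 0.08123245756299916 ((479.68060302734375, -13.764175415039062), (58.10790252685547, 58.35055923461914), 74.41081237792969)
0.035 2171 0.04150770703222492 ((477.34234619140625, -16.45294952392578), (60.971923828125, 119.58570098876953), 88.77764892578125)
```

View pics/w1.png

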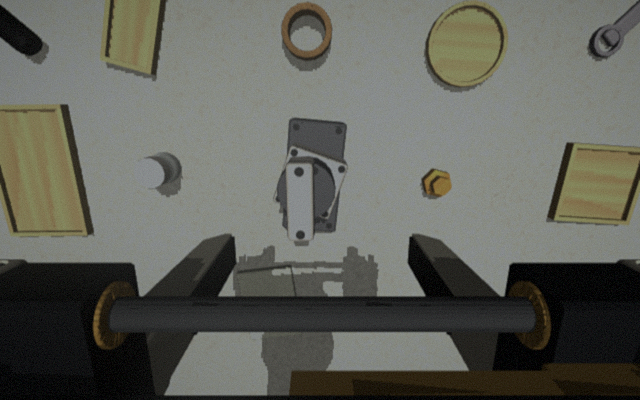

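drive_tool(
  moves=[
    {"tx":-0.0116,"ty":0,"tz":-0.04,"rx":0,"ry":0,"rz":0},
    {"tx":0,"ty":0.05,"tz":0,"rx":0,"ry":0,"rz":0},
    {"tx":0,"ty":0.05,"tz":0,"rx":0,"ry":0,"rz":0},
    {"tx":0,"ty":0.03,"tz":0,"rx":0,"ry":0,"rz":0},
    {"tx":0,"ty":0,"tz":0,"rx":0,"ry":0,"rz":0},
  ],
)

```text
time: 2.7
ee_pos: [0.4807, -0.0122, 0.3592]
tcp_rot: [[-0.998, -0.004, 0.063], [-0.063, -0.001, -0.998], [0.004, -1.0, 0.001]]
wrist_force: [0.2, 0.1, 0.4]
grip_width: 0.093
```

Run:
```python
from h import *
plan(0.481,-0.0092,0.150,-86.0)
```

```text
t 2.7 grasp pt [ 0.4801 -0.0124  0.1922] jaw -86.38 tilt deg [-0.23 -0.07] w 0.093 F [0.2 0.1 0.4] q [  1.  24.  -3. 112.   2.  44. -89.]
ry -0.0042 tx -0.0029 ty 0.1055 tz -0.0077 mm [  0.9   3.2 -42.2]
```

drive_tool(
  moves=[
    {"tx":0,"ty":0.05,"tz":0,"rx":0,"ry":0,"rz":0},
    {"tx":0,"ty":0.02,"tz":0,"rx":0,"ry":0,"rz":0},
    {"tx":0,"ty":0,"tz":0,"rx":0,"ry":0,"rz":0},
    {"tx":0,"ty":0,"tz":0,"rx":0,"ry":0,"rz":0},
  ],
)

```text
time: 3.1
ee_pos: [0.4815, -0.0103, 0.3333]
tcp_rot: [[-0.998, 0.001, 0.066], [-0.066, -0.0, -0.998], [-0.001, -1.0, 0.0]]
wrist_force: [-0.3, 1.0, -0.2]
grip_width: 0.0927
```

Run:
```python
from h import *
plan(0.481,-0.0092,0.150,-86.0)
```

```text
t 3.1 grasp pt [ 0.4816 -0.0103  0.1663] jaw -86.19 tilt deg [ 0.05 -0.01] w 0.0927 F [-0.3  1.  -0.2] q [  1.  26.  -3. 114.   2.  40. -90.]
ry -0.0022 tx 0.0013 ty 0.0408 tz -0.0028 mm [ -0.6   1.1 -16.3]
```

drive_tool(
  moves=[
    {"tx":0.001,"ty":0.02,"tz":-0.002,"rx":0,"ry":0,"rz":0},
    {"tx":0,"ty":0.02,"tz":0,"rx":0,"ry":0,"rz":0},
    {"tx":0,"ty":0,"tz":0,"rx":0,"ry":0,"rz":0},
    {"tx":0,"ty":0,"tz":0,"rx":0,"ry":0,"rz":0},
  ],
)

```text
time: 3.5
ee_pos: [0.4806, -0.0089, 0.3166]
tcp_rot: [[-0.998, -0.001, 0.067], [-0.067, 0.0, -0.998], [0.001, -1.0, -0.0]]
wrist_force: [0.6, -0.2, 0.8]
grip_width: 0.093
```

Run:
```python
from h import *
plan(0.481,-0.0092,0.150,-86.0)
c=cam("wrist"); save(c,"w2.png")
```

```text
t 3.5 grasp pt [ 0.4805 -0.0089  0.1496] jaw -86.13 tilt deg [-0.04  0.  ] w 0.093 F [ 0.6 -0.2  0.8] q [  0.  27.  -3. 115.   2.  38. -90.]
ry -0.0015 tx -0.0011 ty -0.0011 tz 0.0008 mm [ 0.5 -0.3  0.4]
```

View pics/w2.png

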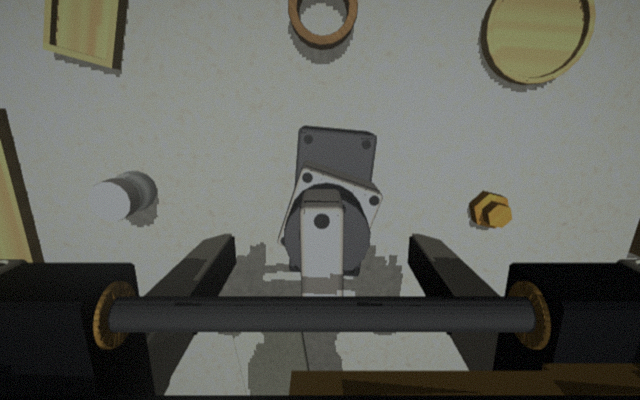

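drive_tool(
  moves=[
    {"tx":0,"ty":0,"tz":0,"rx":0,"ry":0,"rz":0},
    {"tx":0,"ty":0,"tz":0,"rx":0,"ry":0,"rz":0},
    {"tx":0,"ty":0,"tz":0,"rx":0,"ry":0,"rz":0},
    {"tx":0,"ty":0,"tz":0,"rx":0,"ry":0,"rz":0},
    {"tx":0,"ty":0,"tz":0,"rx":0,"ry":0,"rz":0},
  ],
  jaw=1,
)

```text
time: 4.05
ee_pos: [0.4807, -0.009, 0.3169]
tcp_rot: [[-0.998, 0.0, 0.067], [-0.067, 0.0, -0.998], [-0.0, -1.0, -0.0]]
wrist_force: [-0.3, -0.3, -0.1]
grip_width: 0.0573
```

drive_tool(
  moves=[
    {"tx":0,"ty":0,"tz":0,"rx":0,"ry":0,"rz":0},
    {"tx":0,"ty":0,"tz":0,"rx":0,"ry":0,"rz":0},
    {"tx":0,"ty":0,"tz":0,"rx":0,"ry":0,"rz":0},
    {"tx":0,"ty":0,"tz":0,"rx":0,"ry":0,"rz":0},
    {"tx":0,"ty":0,"tz":0,"rx":0,"ry":0,"rz":0},
  ],
)

```text
time: 4.55
ee_pos: [0.4807, -0.009, 0.3168]
tcp_rot: [[-0.998, -0.0, 0.067], [-0.067, 0.0, -0.998], [0.0, -1.0, -0.0]]
wrist_force: [-0.1, 0.7, 0.6]
grip_width: 0.0198
```

drive_tool(
  moves=[
    {"tx":0,"ty":0,"tz":0,"rx":0,"ry":0,"rz":0},
    {"tx":0,"ty":0,"tz":0,"rx":0,"ry":0,"rz":0},
    {"tx":0,"ty":-0.02,"tz":0,"rx":0,"ry":0,"rz":0},
    {"tx":0,"ty":-0.04,"tz":0,"rx":0,"ry":0,"rz":0},
    {"tx":0,"ty":-0.06,"tz":0,"rx":0,"ry":0,"rz":0},
  ],
)

```text
time: 5.05
ee_pos: [0.4802, -0.009, 0.3647]
tcp_rot: [[-0.998, -0.003, 0.067], [-0.067, 0.0, -0.998], [0.003, -1.0, -0.0]]
wrist_force: [0.2, 0.5, -0.6]
grip_width: 0.0199
```

Run:
```python
from h import *
plan(0.6205,0.181,0.15,-101.45)
```

```text
t 5.05 grasp pt [ 0.4797 -0.009   0.1977] jaw -86.14 tilt deg [-0.18  0.  ] w 0.0199 F [ 0.2  0.5 -0.6] q [  1.  23.  -3. 112.   2.  45. -89.]
ry 0.1702 tx -0.2508 ty 0.1193 tz -0.5353 mm [140.8 190.  -47.7]
```

drive_tool(
  moves=[
    {"tx":0,"ty":0,"tz":0,"rx":0,"ry":0.06,"rz":0},
    {"tx":0,"ty":0,"tz":0,"rx":0,"ry":0.06,"rz":0},
    {"tx":0,"ty":0,"tz":0,"rx":0,"ry":0.05,"rz":0},
    {"tx":-0.02,"ty":0,"tz":-0.042,"rx":0,"ry":0,"rz":0},
    {"tx":-0.034,"ty":0,"tz":-0.073,"rx":0,"ry":0,"rz":0},
  ],
)

```text
time: 5.55
ee_pos: [0.5105, 0.0301, 0.3654]
tcp_rot: [[-0.979, -0.001, -0.203], [0.203, -0.002, -0.979], [0.001, -1.0, 0.002]]
wrist_force: [0.3, -0.4, -1.0]
grip_width: 0.0199
```

drive_tool(
  moves=[
    {"tx":-0.041,"ty":0,"tz":-0.088,"rx":0,"ry":0,"rz":0},
    {"tx":-0.041,"ty":0,"tz":-0.088,"rx":0,"ry":0,"rz":0},
    {"tx":-0.041,"ty":0,"tz":-0.088,"rx":0,"ry":0,"rz":0},
    {"tx":-0.034,"ty":0,"tz":-0.073,"rx":0,"ry":0,"rz":0},
    {"tx":-0.025,"ty":0,"tz":-0.053,"rx":0,"ry":0,"rz":0},
  ],
)

```text
time: 6.05
ee_pos: [0.6139, 0.1729, 0.3649]
tcp_rot: [[-0.981, 0.0, -0.196], [0.196, 0.001, -0.981], [0.0, -1.0, -0.001]]
wrist_force: [-0.4, -0.2, -0.5]
grip_width: 0.0195
```

drive_tool(
  moves=[
    {"tx":-0.015,"ty":0,"tz":-0.03,"rx":0,"ry":0,"rz":0},
    {"tx":0,"ty":0,"tz":0,"rx":0,"ry":0,"rz":0},
    {"tx":0,"ty":0,"tz":0,"rx":0,"ry":0,"rz":0},
    {"tx":0,"ty":0,"tz":0,"rx":0,"ry":0,"rz":0},
  ],
)

```text
time: 6.45
ee_pos: [0.6212, 0.1795, 0.365]
tcp_rot: [[-0.98, -0.001, -0.2], [0.2, -0.001, -0.98], [0.0, -1.0, 0.001]]
wrist_force: [0.1, 0.2, -0.6]
grip_width: 0.0197
```

Run:
```python
from h import *
plan(0.6205,0.181,0.038,-101.45)
c=cam("wrist"); save(c,"w3.png")
c=cam("top"); np.savez("cap_top2.npz",**c); save(c,"top2.png",(160,140,480,330),2.5)
P=cloud(c); z=P[...,2]
for lo,hi in[(.11,.125),(.07,.09),(.03,.05)]:
    q=P[(z>lo)&(z<hi)&(abs(P[...,0]-.477)<.08)&(abs(P[...,1]+.015)<.05)]
    print(lo,len(q),np.median(q[:,2]),cv2.minAreaRect((q[:,:2]*1000).astype(np.float32)))
```

```text
t 6.45 grasp pt [0.6211 0.1793 0.198 ] jaw -101.53 tilt deg [-0.04 -0.06] w 0.0197 F [ 0.1  0.2 -0.6] q [ -19.   37.    1.   85.   -1.   58. -119.]
ry -0.0009 tx 0.0023 ty 0.3999 tz -0.0039 mm [  -0.6    1.7 -160. ]
0.11 311 0.11872314571006128 ((480.76177978515625, -13.51162338256836), (49.087154388427734, 47.305355072021484), 3.8007514476776123)
0.07 194 0.0801895684350793 ((479.26556396484375, -14.9935302734375), (58.256404876708984, 60.32970428466797), 74.48847198486328)
0.03 506 0.04083345445280407 ((476.2892761230469, -17.483945846557617), (60.1114387512207, 120.4394760131836), 88.66967010498047)
```

View pics/w3.png

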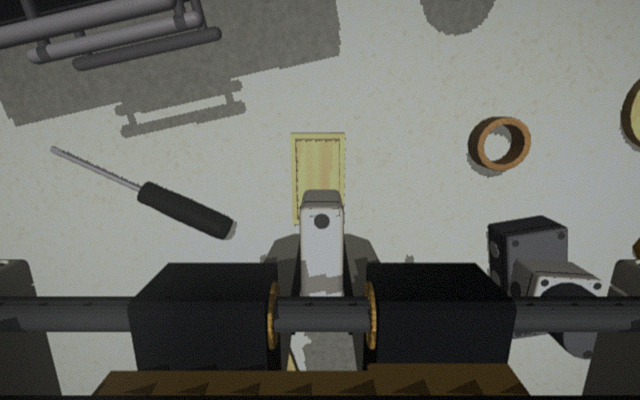

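View pics/top2.png

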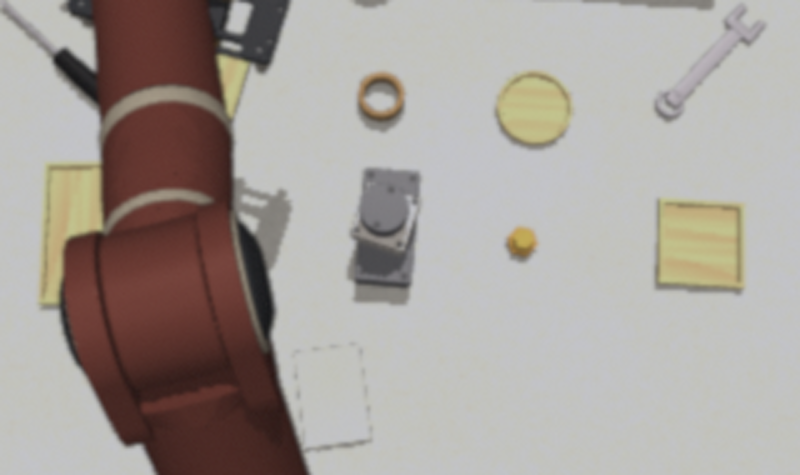

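drive_tool(
  moves=[
    {"tx":0.002,"ty":0.05,"tz":-0.004,"rx":0,"ry":0,"rz":0},
    {"tx":0,"ty":0.08,"tz":0,"rx":0,"ry":0,"rz":0},
    {"tx":0,"ty":0.08,"tz":0,"rx":0,"ry":0,"rz":0},
    {"tx":0,"ty":0.08,"tz":0,"rx":0,"ry":0,"rz":0},
    {"tx":0,"ty":0.04,"tz":0,"rx":0,"ry":0,"rz":0},
  ],
)

```text
time: 7.05
ee_pos: [0.6199, 0.1816, 0.2301]
tcp_rot: [[-0.98, -0.005, -0.199], [0.199, -0.002, -0.98], [0.004, -1.0, 0.003]]
wrist_force: [-0.6, 0.2, -0.5]
grip_width: 0.0201
```

drive_tool(
  moves=[
    {"tx":0,"ty":0.03,"tz":0,"rx":0,"ry":0,"rz":0},
    {"tx":0,"ty":0.015,"tz":0,"rx":0,"ry":0,"rz":0},
    {"tx":0,"ty":0,"tz":0,"rx":0,"ry":0,"rz":0},
    {"tx":0,"ty":0,"tz":0,"rx":0,"ry":0,"rz":0},
  ],
)

```text
time: 7.45
ee_pos: [0.6216, 0.1826, 0.2159]
tcp_rot: [[-0.98, 0.002, -0.199], [0.199, 0.001, -0.98], [-0.002, -1.0, -0.001]]
wrist_force: [0.7, 0.1, -0.9]
grip_width: 0.0198
```

Run:
```python
from h import *
plan(0.6205,0.181,0.036,-101.45)
c=cam("wrist"); save(c,"w4.png")
c=cam("scene"); save(c,"s4.png",(340,190,500,290),5)
```

```text
t 7.45 grasp pt [0.6219 0.1827 0.0489] jaw -101.45 tilt deg [0.12 0.04] w 0.0198 F [ 0.7  0.1 -0.9] q [ -19.   47.    1.   92.   -1.   41. -119.]
ry -0.0 tx 0.0026 ty 0.0322 tz 0.0049 mm [ -1.4  -1.7 -12.9]
```

View pics/w4.png

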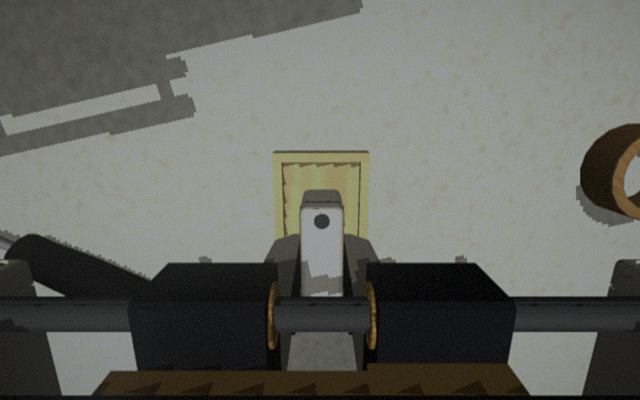

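View pics/s4.png

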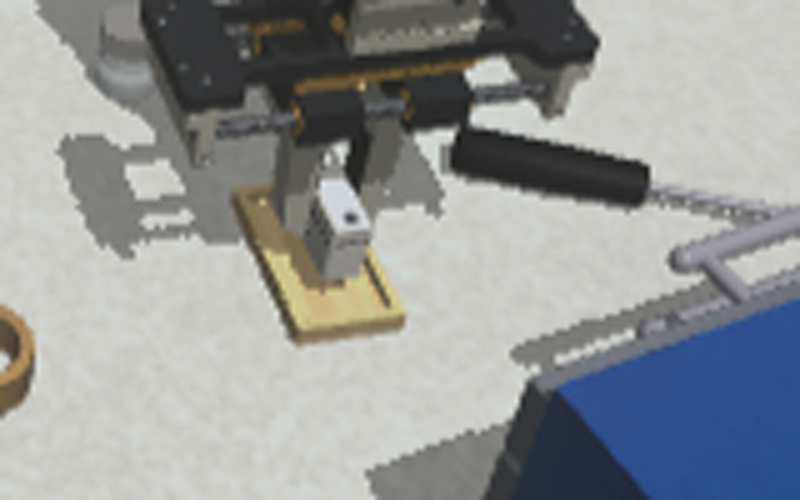

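drive_tool(
  moves=[
    {"tx":0.002,"ty":0.01,"tz":0.004,"rx":0,"ry":0,"rz":0},
    {"tx":0,"ty":0.01,"tz":0,"rx":0,"ry":0,"rz":0},
    {"tx":0,"ty":0.005,"tz":0,"rx":0,"ry":0,"rz":0},
    {"tx":0,"ty":0,"tz":0,"rx":0,"ry":0,"rz":0},
  ],
)

```text
time: 7.95
ee_pos: [0.6198, 0.1812, 0.2043]
tcp_rot: [[-0.98, -0.001, -0.198], [0.198, -0.0, -0.98], [0.001, -1.0, 0.0]]
wrist_force: [-0.4, 0.1, -0.9]
grip_width: 0.0199
```

drive_tool(
  moves=[
    {"tx":0,"ty":0.004,"tz":0,"rx":0,"ry":0,"rz":0},
    {"tx":0,"ty":0,"tz":0,"rx":0,"ry":0,"rz":0},
  ],
)

```text
time: 8.15
ee_pos: [0.62, 0.1812, 0.203]
tcp_rot: [[-0.98, -0.0, -0.198], [0.198, -0.0, -0.98], [0.0, -1.0, 0.0]]
wrist_force: [0.5, -0.5, -1.2]
grip_width: 0.0199
```

drive_tool(
  moves=[
    {"tx":0,"ty":0.003,"tz":0,"rx":0,"ry":0,"rz":0},
    {"tx":0,"ty":0,"tz":0,"rx":0,"ry":0,"rz":0},
    {"tx":0,"ty":0,"tz":0,"rx":0,"ry":0,"rz":0},
  ],
)

```text
time: 8.45
ee_pos: [0.6201, 0.1812, 0.2028]
tcp_rot: [[-0.98, 0.0, -0.198], [0.198, 0.0, -0.98], [-0.0, -1.0, -0.0]]
wrist_force: [-2.3, -0.1, 5.6]
grip_width: 0.0196
```

drive_tool(
  moves=[
    {"tx":0,"ty":0,"tz":0,"rx":0,"ry":0,"rz":0},
    {"tx":0,"ty":0,"tz":0,"rx":0,"ry":0,"rz":0},
    {"tx":0,"ty":0,"tz":0,"rx":0,"ry":0,"rz":0},
    {"tx":0,"ty":0,"tz":0,"rx":0,"ry":0,"rz":0},
    {"tx":0,"ty":0,"tz":0,"rx":0,"ry":0,"rz":0},
  ],
  jaw=-0.1,
)

```text
time: 8.95
ee_pos: [0.62, 0.1812, 0.2018]
tcp_rot: [[-0.98, -0.0, -0.198], [0.198, 0.0, -0.98], [0.0, -1.0, -0.0]]
wrist_force: [1.3, -0.9, -0.9]
grip_width: 0.0504
```

drive_tool(
  moves=[
    {"tx":0,"ty":-0.02,"tz":0,"rx":0,"ry":0,"rz":0},
    {"tx":0,"ty":-0.06,"tz":0,"rx":0,"ry":0,"rz":0},
    {"tx":0,"ty":-0.12,"tz":0,"rx":0,"ry":0,"rz":0},
    {"tx":0,"ty":-0.12,"tz":0,"rx":0,"ry":0,"rz":0},
    {"tx":0,"ty":-0.12,"tz":0,"rx":0,"ry":0,"rz":0},
  ],
)

```text
time: 9.45
ee_pos: [0.6197, 0.1811, 0.3805]
tcp_rot: [[-0.98, 0.001, -0.198], [0.198, 0.0, -0.98], [-0.0, -1.0, -0.0]]
wrist_force: [0.6, 0.2, -0.6]
grip_width: 0.0513
```

Run:
```python
from h import *
plan(0.481,-0.0135,0.170,-86)
c=cam("wrist"); save(c,"w5.png"); P=cloud(c); z=P[...,2]
q=P[(z>.035)&(z<.055)&(abs(P[...,0]-.62)<.06)&(abs(P[...,1]-.18)<.05)]
print(len(q),np.median(q[:,2]),cv2.minAreaRect((q[:,:2]*1000).astype(np.float32)))
```

```text
t 9.45 grasp pt [0.6198 0.1811 0.2135] jaw -101.44 tilt deg [0.03 0.01] w 0.0513 F [ 0.6  0.2 -0.6] q [ -19.   36.    1.   84.   -1.   60. -119.]
ry -0.1716 tx 0.3801 ty 0.1087 tz 0.4611 mm [-138.8 -194.6  -43.5]
1215 0.043413768543187764 ((620.5425415039062, 181.19985961914062), (19.395875930786133, 60.14544677734375), 78.99945831298828)
```

View pics/w5.png

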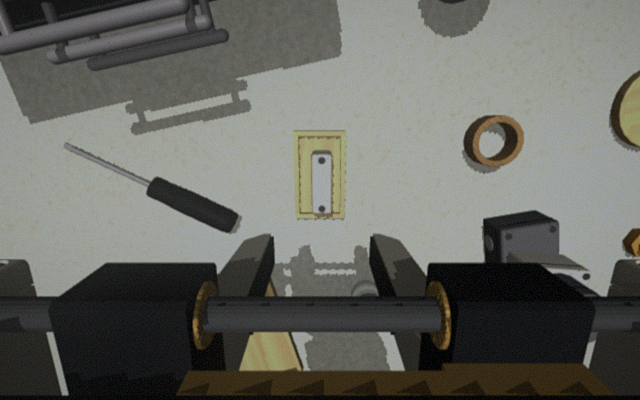

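Run:
```python
from h import *
plan(0.481,-0.0135,0.2135,-101.45)
```

```text
t 9.5 grasp pt [0.6247 0.1825 0.2233] jaw -101.45 tilt deg [1.   0.32] w 0.0514 F [1.8 0.8 5.6] q [ -19.   36.    1.   84.   -1.   60. -119.]
ry 0.0 tx 0.2548 ty 0.0244 tz 0.5515 mm [-143.7 -196.    -9.8]
```

drive_tool(
  moves=[
    {"tx":0,"ty":0,"tz":0,"rx":0,"ry":0,"rz":0},
    {"tx":0.02,"ty":0,"tz":0.04,"rx":0,"ry":0,"rz":0},
    {"tx":0.035,"ty":0,"tz":0.08,"rx":0,"ry":0,"rz":0},
    {"tx":0.04,"ty":0,"tz":0.09,"rx":0,"ry":0,"rz":0},
    {"tx":0.045,"ty":0,"tz":0.1,"rx":0,"ry":0,"rz":0},
  ],
  jaw=-1,
)

```text
time: 10.0
ee_pos: [0.5393, 0.0702, 0.3768]
tcp_rot: [[-0.98, -0.002, -0.197], [0.197, -0.0, -0.98], [0.002, -1.0, 0.001]]
wrist_force: [0.2, -0.9, 0.3]
grip_width: 0.0864
```

drive_tool(
  moves=[
    {"tx":0.045,"ty":0,"tz":0.1,"rx":0,"ry":0,"rz":0},
    {"tx":0.035,"ty":0,"tz":0.08,"rx":0,"ry":0,"rz":0},
    {"tx":0.02,"ty":0,"tz":0.04,"rx":0,"ry":0,"rz":0},
    {"tx":0.01,"ty":0,"tz":0.02,"rx":0,"ry":0,"rz":0},
    {"tx":0,"ty":0,"tz":0,"rx":0,"ry":0,"rz":0},
  ],
)

```text
time: 10.5
ee_pos: [0.4783, -0.0146, 0.3778]
tcp_rot: [[-0.98, -0.0, -0.199], [0.199, 0.0, -0.98], [0.0, -1.0, -0.0]]
wrist_force: [-0.2, 0.4, -0.2]
grip_width: 0.0927
```

Run:
```python
from h import *
c=cam("wrist"); save(c,"w6.png"); P=cloud(c); z=P[...,2]
plan(0.481,-0.0135,0.112,-101.45)
for lo,hi in[(.11,.125),(.07,.09),(.035,.05)]:
    M=((z>lo)&(z<hi)&(abs(P[...,0]-.477)<.08)&(abs(P[...,1]+.015)<.05)); q=P[M]
    print(lo,len(q),np.median(q[:,2]),cv2.minAreaRect((q[:,:2]*1000).astype(np.float32)))
    if lo==.11: print(cv2.minEnclosingCircle((q[:,:2]*1000).astype(np.float32)))
```

```text
t 10.55 grasp pt [ 0.479  -0.0134  0.2109] jaw -101.37 tilt deg [0.04 0.06] w 0.0928 F [ 0.2 -0.5 -0.9] q [  -2.   22.    1.  111.   -1.   47. -102.]
ry 0.0009 tx -0.0048 ty 0.2472 tz -0.0008 mm [  2.   -0.1 -98.9]
0.11 3414 0.11959370936644008 ((481.66741943359375, -11.616641998291016), (48.58195877075195, 49.28531265258789), 79.10986328125)
((481.7891845703125, -11.573099136352539), 25.04201316833496)
0.07 1239 0.08129862228173713 ((479.9140625, -13.990982055664062), (58.04206848144531, 57.86004638671875), 74.23377227783203)
0.035 2890 0.04150855518281378 ((477.3876953125, -16.679550170898438), (61.422508239746094, 119.39360046386719), 88.7236557006836)
```

View pics/w6.png

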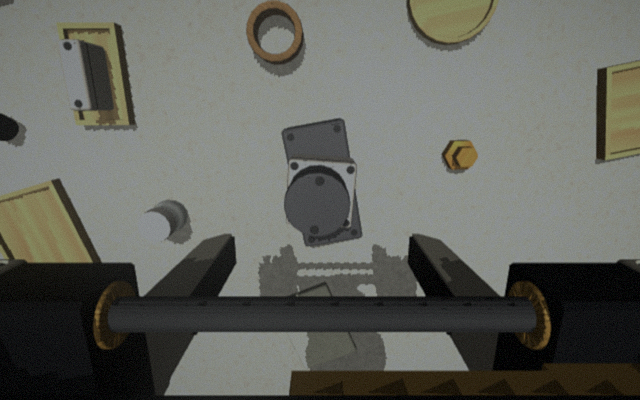

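drive_tool(
  moves=[
    {"tx":-0.0055,"ty":0.02,"tz":-0.004,"rx":0,"ry":0,"rz":0},
    {"tx":0,"ty":0.06,"tz":0,"rx":0,"ry":0,"rz":0},
    {"tx":0,"ty":0.06,"tz":0,"rx":0,"ry":0,"rz":0},
    {"tx":0,"ty":0.04,"tz":0,"rx":0,"ry":0,"rz":0},
    {"tx":0,"ty":0.01,"tz":0,"rx":0,"ry":0,"rz":0},
  ],
)

```text
time: 11.05
ee_pos: [0.481, -0.0119, 0.2996]
tcp_rot: [[-0.981, -0.004, -0.196], [0.196, 0.001, -0.981], [0.004, -1.0, -0.0]]
wrist_force: [0.6, 0.8, -0.3]
grip_width: 0.0932
```

drive_tool(
  moves=[
    {"tx":0,"ty":0.01,"tz":0,"rx":0,"ry":0,"rz":0},
    {"tx":0,"ty":0,"tz":0,"rx":0,"ry":0,"rz":0},
    {"tx":0,"ty":0,"tz":0,"rx":0,"ry":0,"rz":0},
  ],
)

```text
time: 11.35
ee_pos: [0.4813, -0.0132, 0.2985]
tcp_rot: [[-0.98, 0.002, -0.198], [0.198, 0.0, -0.98], [-0.001, -1.0, -0.001]]
wrist_force: [-0.4, -0.8, 0.1]
grip_width: 0.0932
```

Run:
```python
from h import *
plan(0.4815,-0.0122,0.112,-101.45)
```

```text
t 11.35 grasp pt [ 0.4815 -0.0132  0.1315] jaw -101.42 tilt deg [0.09 0.01] w 0.0932 F [-0.4 -0.8  0.1] q [  -2.   29.    1.  116.   -1.   35. -102.]
ry 0.0004 tx 0.0005 ty 0.0488 tz -0.0024 mm [ -0.    1.  -19.5]
```

drive_tool(
  moves=[
    {"tx":0,"ty":0.02,"tz":-0.0024,"rx":0,"ry":0,"rz":0},
    {"tx":0,"ty":0.02,"tz":0,"rx":0,"ry":0,"rz":0},
    {"tx":0,"ty":0.009,"tz":0,"rx":0,"ry":0,"rz":0},
    {"tx":0,"ty":0,"tz":0,"rx":0,"ry":0,"rz":0},
    {"tx":0,"ty":0,"tz":0,"rx":0,"ry":0,"rz":0},
  ],
)

```text
time: 11.85
ee_pos: [0.481, -0.0126, 0.2783]
tcp_rot: [[-0.98, -0.0, -0.198], [0.198, 0.0, -0.98], [0.0, -1.0, 0.0]]
wrist_force: [-0.7, -0.2, 0.8]
grip_width: 0.093
```

Run:
```python
from h import *
plan(0.4815,-0.0122,0.112,-101.45)
c=cam("wrist"); save(c,"w7.png")
```

```text
t 11.85 grasp pt [ 0.481  -0.0126  0.1113] jaw -101.44 tilt deg [-0.02  0.  ] w 0.093 F [-0.7 -0.2  0.8] q [  -2.   31.    1.  117.   -1.   32. -102.]
ry 0.0001 tx -0.0011 ty -0.0019 tz -0.0012 mm [0.5 0.4 0.7]
```

View pics/w7.png

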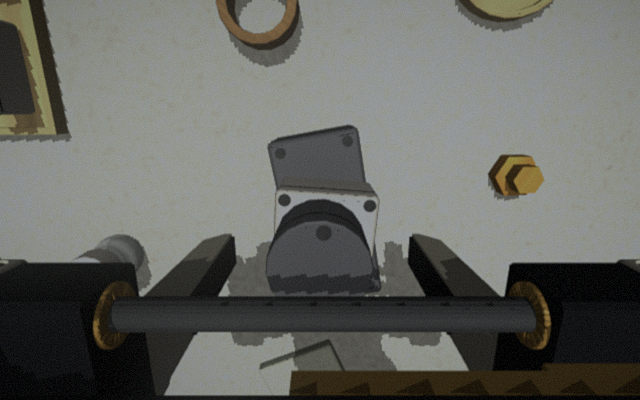

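drive_tool(
  moves=[
    {"tx":0,"ty":0,"tz":0,"rx":0,"ry":0,"rz":0},
    {"tx":0,"ty":0,"tz":0,"rx":0,"ry":0,"rz":0},
    {"tx":0,"ty":0,"tz":0,"rx":0,"ry":0,"rz":0},
    {"tx":0,"ty":0,"tz":0,"rx":0,"ry":0,"rz":0},
    {"tx":0,"ty":0,"tz":0,"rx":0,"ry":0,"rz":0},
  ],
  jaw=1,
)

```text
time: 12.4
ee_pos: [0.481, -0.0125, 0.2784]
tcp_rot: [[-0.98, 0.0, -0.198], [0.198, 0.0, -0.98], [-0.0, -1.0, -0.0]]
wrist_force: [-0.1, 0.3, -0.3]
grip_width: 0.0575
```

drive_tool(
  moves=[
    {"tx":0,"ty":0,"tz":0,"rx":0,"ry":0,"rz":0},
    {"tx":0,"ty":0,"tz":0,"rx":0,"ry":0,"rz":0},
    {"tx":0,"ty":0,"tz":0,"rx":0,"ry":0,"rz":0},
    {"tx":0,"ty":0,"tz":0,"rx":0,"ry":0,"rz":0},
  ],
)

```text
time: 12.8
ee_pos: [0.481, -0.0125, 0.2784]
tcp_rot: [[-0.98, 0.0, -0.198], [0.198, 0.0, -0.98], [-0.0, -1.0, -0.0]]
wrist_force: [0.5, 1.0, -0.1]
grip_width: 0.0497
```

drive_tool(
  moves=[
    {"tx":0,"ty":-0.01,"tz":0,"rx":0,"ry":0,"rz":0},
    {"tx":0,"ty":-0.03,"tz":0,"rx":0,"ry":0,"rz":0},
    {"tx":0,"ty":-0.05,"tz":0,"rx":0,"ry":0,"rz":0},
    {"tx":0,"ty":-0.04,"tz":0,"rx":0,"ry":0,"rz":0},
    {"tx":0,"ty":-0.02,"tz":0,"rx":0,"ry":0,"rz":0},
  ],
)

```text
time: 13.3
ee_pos: [0.4811, -0.0126, 0.3396]
tcp_rot: [[-0.98, 0.002, -0.198], [0.198, -0.0, -0.98], [-0.002, -1.0, -0.0]]
wrist_force: [-0.0, -0.8, -0.9]
grip_width: 0.0493
```

Run:
```python
from h import *
plan(0.6226,-0.1697,0.18,-101.45)
c=cam("wrist"); save(c,"w8.png")
```

```text
t 13.3 grasp pt [ 0.4814 -0.0126  0.1726] jaw -101.44 tilt deg [ 0.11 -0.  ] w 0.0493 F [-0.  -0.8 -0.9] q [  -2.   25.    1.  114.   -1.   41. -102.]
ry 0.0001 tx -0.4238 ty -0.0184 tz 0.3148 mm [ 141.2 -157.1    7.4]
```

View pics/w8.png

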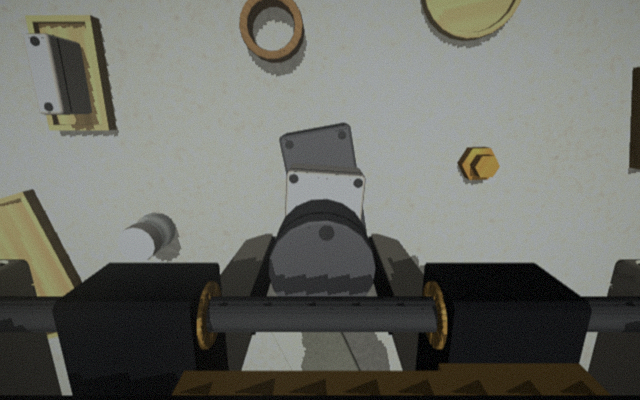

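drive_tool(
  moves=[
    {"tx":-0.032,"ty":0,"tz":0.024,"rx":0,"ry":0,"rz":0},
    {"tx":-0.056,"ty":0,"tz":0.042,"rx":0,"ry":0,"rz":0},
    {"tx":-0.072,"ty":0,"tz":0.054,"rx":0,"ry":0,"rz":0},
    {"tx":-0.08,"ty":0,"tz":0.06,"rx":0,"ry":0,"rz":0},
    {"tx":-0.072,"ty":0,"tz":0.054,"rx":0,"ry":0,"rz":0},
  ],
)

```text
time: 13.85
ee_pos: [0.5859, -0.1318, 0.337]
tcp_rot: [[-0.98, -0.002, -0.2], [0.2, -0.001, -0.98], [0.001, -1.0, 0.001]]
wrist_force: [1.0, 0.0, -0.9]
grip_width: 0.0496
```

drive_tool(
  moves=[
    {"tx":-0.056,"ty":0,"tz":0.042,"rx":0,"ry":0,"rz":0},
    {"tx":-0.04,"ty":0,"tz":0.028,"rx":0,"ry":0,"rz":0},
    {"tx":-0.016,"ty":0,"tz":0.011,"rx":0,"ry":0,"rz":0},
    {"tx":0,"ty":0,"tz":0,"rx":0,"ry":0,"rz":0},
    {"tx":0,"ty":0,"tz":0,"rx":0,"ry":0,"rz":0},
  ],
)

```text
time: 14.35
ee_pos: [0.6218, -0.169, 0.3375]
tcp_rot: [[-0.98, -0.002, -0.198], [0.198, 0.001, -0.98], [0.002, -1.0, -0.001]]
wrist_force: [0.0, 0.0, -1.4]
grip_width: 0.0498
```

Run:
```python
from h import *
plan(0.6226,-0.1697,0.036,-101.45)
c=cam("top"); P=cloud(c); z=P[...,2]
for lo,hi in[(.07,.09),(.03,.05)]:
    q=P[(z>lo)&(z<hi)&(abs(P[...,0]-.477)<.08)&(abs(P[...,1]+.015)<.05)]
    if len(q):print(lo,len(q),np.median(q[:,2]),cv2.minAreaRect((q[:,:2]*1000).astype(np.float32)))
```

```text
t 14.35 grasp pt [ 0.6214 -0.1688  0.1705] jaw -101.4 tilt deg [-0.12  0.08] w 0.0498 F [ 0.   0.  -1.4] q [ 13.  38.   1.  87.  -1.  54. -87.]
ry 0.0005 tx -0.0033 ty 0.3363 tz 0.0017 mm [   1.2   -0.9 -134.5]
0.07 520 0.08068768207423266 ((478.87786865234375, -15.063529968261719), (57.88951873779297, 59.08796691894531), 74.68425750732422)
0.03 504 0.041037911642097434 ((476.34722900390625, -17.824172973632812), (60.64598846435547, 120.00082397460938), 88.74105072021484)
```

drive_tool(
  moves=[
    {"tx":-0.002,"ty":0.04,"tz":0.001,"rx":0,"ry":0,"rz":0},
    {"tx":0,"ty":0.07,"tz":0,"rx":0,"ry":0,"rz":0},
    {"tx":0,"ty":0.08,"tz":0,"rx":0,"ry":0,"rz":0},
    {"tx":0,"ty":0.06,"tz":0,"rx":0,"ry":0,"rz":0},
    {"tx":0,"ty":0.04,"tz":0,"rx":0,"ry":0,"rz":0},
  ],
)

```text
time: 14.9
ee_pos: [0.6221, -0.1688, 0.2207]
tcp_rot: [[-0.98, -0.003, -0.197], [0.197, 0.001, -0.98], [0.003, -1.0, -0.001]]
wrist_force: [0.1, 1.0, -2.1]
grip_width: 0.0494
```

drive_tool(
  moves=[
    {"tx":0,"ty":0.01,"tz":0,"rx":0,"ry":0,"rz":0},
    {"tx":0,"ty":0,"tz":0,"rx":0,"ry":0,"rz":0},
    {"tx":0,"ty":0,"tz":0,"rx":0,"ry":0,"rz":0},
    {"tx":0,"ty":0,"tz":0,"rx":0,"ry":0,"rz":0},
  ],
)

```text
time: 15.3
ee_pos: [0.6235, -0.1704, 0.2199]
tcp_rot: [[-0.98, 0.003, -0.198], [0.198, -0.001, -0.98], [-0.003, -1.0, 0.0]]
wrist_force: [0.0, 0.9, -1.3]
grip_width: 0.0494
```

Run:
```python
from h import *
plan(0.6226,-0.1697,0.036,-101.45)
c=cam("wrist"); save(c,"w9.png")
```

```text
t 15.3 grasp pt [ 0.624  -0.1705  0.0529] jaw -101.44 tilt deg [ 0.17 -0.04] w 0.0494 F [ 0.   0.9 -1.3] q [ 13.  47.   1.  92.  -1.  41. -87.]
ry 0.0001 tx 0.0038 ty 0.0423 tz -0.0012 mm [ -1.4   0.8 -16.9]
```

View pics/w9.png

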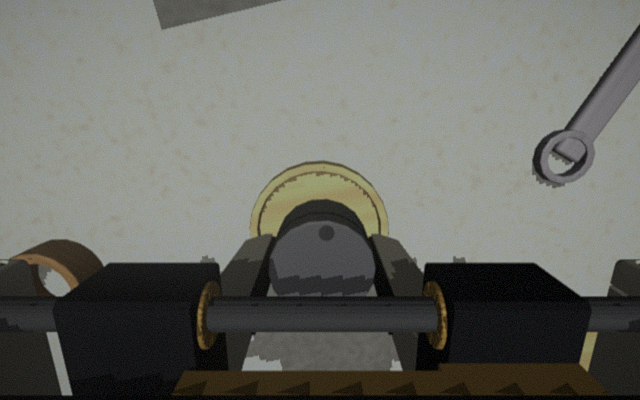

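drive_tool(
  moves=[
    {"tx":0.003,"ty":0.015,"tz":-0.001,"rx":0,"ry":0,"rz":0},
    {"tx":0,"ty":0.012,"tz":0,"rx":0,"ry":0,"rz":0},
    {"tx":0,"ty":0.008,"tz":0,"rx":0,"ry":0,"rz":0},
    {"tx":0,"ty":0,"tz":0,"rx":0,"ry":0,"rz":0},
    {"tx":0,"ty":0,"tz":0,"rx":0,"ry":0,"rz":0},
  ],
)

```text
time: 15.85
ee_pos: [0.6219, -0.1696, 0.2041]
tcp_rot: [[-0.98, -0.0, -0.198], [0.198, 0.0, -0.98], [0.0, -1.0, -0.0]]
wrist_force: [-0.2, -0.5, -1.8]
grip_width: 0.0499
```

drive_tool(
  moves=[
    {"tx":0,"ty":0.003,"tz":0,"rx":0,"ry":0,"rz":0},
    {"tx":0,"ty":0.003,"tz":0,"rx":0,"ry":0,"rz":0},
    {"tx":0,"ty":0,"tz":0,"rx":0,"ry":0,"rz":0},
  ],
)

```text
time: 16.15
ee_pos: [0.622, -0.1697, 0.2025]
tcp_rot: [[-0.98, 0.001, -0.198], [0.198, -0.0, -0.98], [-0.001, -1.0, -0.0]]
wrist_force: [-0.2, 0.2, 1.9]
grip_width: 0.0492
```

drive_tool(
  moves=[
    {"tx":0,"ty":0,"tz":0,"rx":0,"ry":0,"rz":0},
    {"tx":0,"ty":0,"tz":0,"rx":0,"ry":0,"rz":0},
    {"tx":0,"ty":0,"tz":0,"rx":0,"ry":0,"rz":0},
    {"tx":0,"ty":0,"tz":0,"rx":0,"ry":0,"rz":0},
    {"tx":0,"ty":0,"tz":0,"rx":0,"ry":0,"rz":0},
  ],
  jaw=-0.8,
)

```text
time: 16.65
ee_pos: [0.6219, -0.1696, 0.2019]
tcp_rot: [[-0.98, -0.0, -0.198], [0.198, 0.0, -0.98], [0.0, -1.0, -0.0]]
wrist_force: [-0.7, 0.3, -0.4]
grip_width: 0.0822
```

drive_tool(
  moves=[
    {"tx":0,"ty":-0.02,"tz":0,"rx":0,"ry":0,"rz":0},
    {"tx":0,"ty":-0.06,"tz":0,"rx":0,"ry":0,"rz":0},
    {"tx":0,"ty":-0.11,"tz":0,"rx":0,"ry":0,"rz":0},
    {"tx":0,"ty":-0.11,"tz":0,"rx":0,"ry":0,"rz":0},
    {"tx":0,"ty":-0.07,"tz":0,"rx":0,"ry":0,"rz":0},
  ],
)

```text
time: 17.15
ee_pos: [0.6223, -0.1698, 0.3544]
tcp_rot: [[-0.98, 0.006, -0.198], [0.198, -0.001, -0.98], [-0.006, -1.0, 0.0]]
wrist_force: [1.6, 0.1, 0.1]
grip_width: 0.0836
```

Run:
```python
from h import *
c=cam("wrist"); save(c,"w10.png"); P=cloud(c); z=P[...,2]
q=P[(z>.035)&(z<.055)&(abs(P[...,0]-.62)<.05)&(abs(P[...,1]+.17)<.05)]
print(len(q),np.median(q[:,2]),cv2.minAreaRect((q[:,:2]*1000).astype(np.float32)))
print("square, two jaw choices")
plan(0.4794,-0.0146,0.170,-105.5)
plan(0.4794,-0.0146,0.170,-15.5)
```

```text
2345 0.04355192553435131 ((622.6951904296875, -169.89480590820312), (48.891353607177734, 49.06253433227539), 86.83041381835938)
square, two jaw choices
t 17.2 grasp pt [ 0.6256 -0.1706  0.1918] jaw -101.45 tilt deg [ 0.77 -0.19] w 0.0839 F [1.2 0.1 3.4] q [ 12.  37.   1.  86.  -1.  56. -87.]
ry 0.045 tx 0.4564 ty 0.0546 tz -0.2782 mm [-146.2  156.   -21.8]
t 17.2 grasp pt [ 0.6256 -0.1706  0.1918] jaw -101.45 tilt deg [ 0.77 -0.19] w 0.0839 F [1.2 0.1 3.4] q [ 12.  37.   1.  86.  -1.  56. -87.]
ry -0.955 tx -0.2782 ty 0.0546 tz -0.4564 mm [-146.2  156.   -21.8]
```

View pics/w10.png

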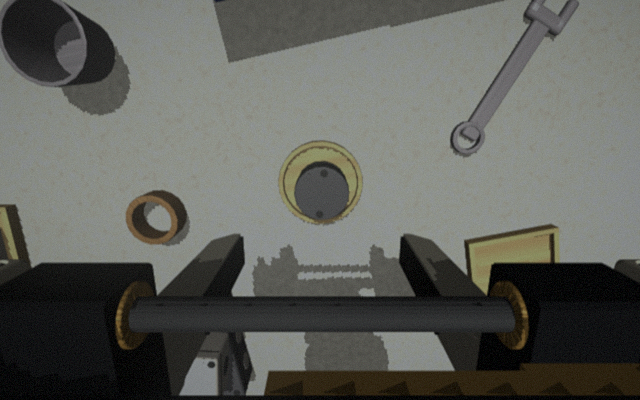

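drive_tool(
  moves=[
    {"tx":0,"ty":0,"tz":0,"rx":0,"ry":0.046,"rz":0},
    {"tx":0.034,"ty":0,"tz":-0.021,"rx":0,"ry":0,"rz":0},
    {"tx":0.06,"ty":0,"tz":-0.036,"rx":0,"ry":0,"rz":0},
    {"tx":0.077,"ty":0,"tz":-0.047,"rx":0,"ry":0,"rz":0},
    {"tx":0.085,"ty":0,"tz":-0.052,"rx":0,"ry":0,"rz":0},
  ],
  jaw=-1,
)

```text
time: 17.7
ee_pos: [0.5392, -0.0817, 0.3503]
tcp_rot: [[-0.963, 0.001, -0.27], [0.27, -0.0, -0.963], [-0.001, -1.0, -0.0]]
wrist_force: [0.6, -0.2, -0.3]
grip_width: 0.0931
```

drive_tool(
  moves=[
    {"tx":0.077,"ty":0,"tz":-0.047,"rx":0,"ry":0,"rz":0},
    {"tx":0.06,"ty":0,"tz":-0.036,"rx":0,"ry":0,"rz":0},
    {"tx":0.045,"ty":0,"tz":-0.028,"rx":0,"ry":0,"rz":0},
    {"tx":0.018,"ty":0,"tz":-0.011,"rx":0,"ry":0,"rz":0},
    {"tx":0,"ty":0,"tz":0,"rx":0,"ry":0,"rz":0},
  ],
)

```text
time: 18.2
ee_pos: [0.4757, -0.0129, 0.3504]
tcp_rot: [[-0.964, 0.001, -0.267], [0.267, 0.0, -0.964], [-0.0, -1.0, -0.0]]
wrist_force: [0.9, 0.1, -0.0]
grip_width: 0.0928
```

drive_tool(
  moves=[
    {"tx":0,"ty":0,"tz":0,"rx":0,"ry":0,"rz":0},
    {"tx":0,"ty":0,"tz":0,"rx":0,"ry":0,"rz":0},
  ],
)

```text
time: 18.4
ee_pos: [0.4768, -0.0146, 0.35]
tcp_rot: [[-0.963, 0.001, -0.27], [0.27, -0.001, -0.963], [-0.001, -1.0, 0.0]]
wrist_force: [0.4, 0.5, 0.2]
grip_width: 0.093
```

Run:
```python
from h import *
plan(0.4794,-0.0145,0.072,-105.6)
c=cam("wrist"); save(c,"w11.png"); P=cloud(c); z=P[...,2]
for lo,hi in[(.07,.09),(.035,.05)]:
    M=((z>lo)&(z<hi)&(abs(P[...,0]-.477)<.08)&(abs(P[...,1]+.015)<.05)); q=P[M]
    print(lo,len(q),np.median(q[:,2]),cv2.minAreaRect((q[:,:2]*1000).astype(np.float32)))
```

```text
t 18.4 grasp pt [ 0.477  -0.0147  0.183 ] jaw -105.69 tilt deg [ 0.05 -0.04] w 0.093 F [0.4 0.5 0.2] q [  -3.   24.    2.  113.   -1.   42. -105.]
ry -0.001 tx -0.0057 ty 0.2776 tz -0.002 mm [   2.4    0.2 -111. ]
0.07 5409 0.08150795849422424 ((479.354736328125, -13.735347747802734), (58.10565948486328, 58.58012771606445), 74.49410247802734)
0.035 3741 0.04153006128714972 ((477.1724853515625, -16.965721130371094), (61.6904411315918, 119.7630386352539), 88.74591064453125)
```

View pics/w11.png

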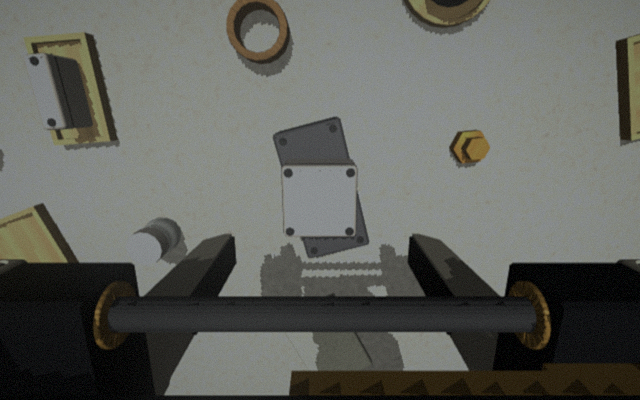

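drive_tool(
  moves=[
    {"tx":-0.0055,"ty":0.03,"tz":-0.003,"rx":0,"ry":0,"rz":0},
    {"tx":0,"ty":0.05,"tz":0,"rx":0,"ry":0,"rz":0},
    {"tx":0,"ty":0.05,"tz":0,"rx":0,"ry":0,"rz":0},
    {"tx":0,"ty":0.05,"tz":0,"rx":0,"ry":0,"rz":0},
    {"tx":0,"ty":0.04,"tz":0,"rx":0,"ry":0,"rz":0},
  ],
)

```text
time: 18.95
ee_pos: [0.4785, -0.0133, 0.26]
tcp_rot: [[-0.963, -0.002, -0.269], [0.269, -0.0, -0.963], [0.002, -1.0, 0.001]]
wrist_force: [0.3, -0.8, -0.1]
grip_width: 0.093
```

drive_tool(
  moves=[
    {"tx":0,"ty":0.02,"tz":0,"rx":0,"ry":0,"rz":0},
    {"tx":0,"ty":0,"tz":0,"rx":0,"ry":0,"rz":0},
    {"tx":0,"ty":0,"tz":0,"rx":0,"ry":0,"rz":0},
    {"tx":0,"ty":0,"tz":0,"rx":0,"ry":0,"rz":0},
  ],
)

```text
time: 19.35
ee_pos: [0.4788, -0.013, 0.2546]
tcp_rot: [[-0.963, 0.002, -0.269], [0.269, 0.0, -0.963], [-0.002, -1.0, -0.0]]
wrist_force: [-0.2, 0.3, 1.3]
grip_width: 0.0927
```

Run:
```python
from h import *
plan(0.4793,-0.0141,0.072,-105.6)
```

```text
t 19.35 grasp pt [ 0.4791 -0.013   0.0876] jaw -105.59 tilt deg [0.1 0. ] w 0.0927 F [-0.2  0.3  1.3] q [  -2.   33.    2.  118.   -2.   28. -105.]
ry 0.0001 tx -0.0012 ty 0.039 tz 0.0025 mm [  0.2  -1.1 -15.6]
```

drive_tool(
  moves=[
    {"tx":-0.001,"ty":0.02,"tz":0.002,"rx":0,"ry":0,"rz":0},
    {"tx":0,"ty":0.018,"tz":0,"rx":0,"ry":0,"rz":0},
    {"tx":0,"ty":0,"tz":0,"rx":0,"ry":0,"rz":0},
    {"tx":0,"ty":0,"tz":0,"rx":0,"ry":0,"rz":0},
  ],
)

```text
time: 19.75
ee_pos: [0.4786, -0.0138, 0.2385]
tcp_rot: [[-0.963, -0.001, -0.269], [0.269, 0.0, -0.963], [0.001, -1.0, 0.0]]
wrist_force: [0.1, -0.1, -0.3]
grip_width: 0.0929
```

drive_tool(
  moves=[
    {"tx":0,"ty":0,"tz":0,"rx":0,"ry":0,"rz":0},
    {"tx":0,"ty":0,"tz":0,"rx":0,"ry":0,"rz":0},
    {"tx":0,"ty":0,"tz":0,"rx":0,"ry":0,"rz":0},
    {"tx":0,"ty":0,"tz":0,"rx":0,"ry":0,"rz":0},
    {"tx":0,"ty":0,"tz":0,"rx":0,"ry":0,"rz":0},
  ],
  jaw=1,
)

```text
time: 20.25
ee_pos: [0.4787, -0.0137, 0.2389]
tcp_rot: [[-0.963, 0.0, -0.268], [0.268, 0.0, -0.963], [-0.0, -1.0, -0.0]]
wrist_force: [-0.9, 0.1, 1.2]
grip_width: 0.0576
```

drive_tool(
  moves=[
    {"tx":0,"ty":0,"tz":0,"rx":0,"ry":0,"rz":0},
    {"tx":0,"ty":0,"tz":0,"rx":0,"ry":0,"rz":0},
    {"tx":0,"ty":0,"tz":0,"rx":0,"ry":0,"rz":0},
  ],
)

```text
time: 20.55
ee_pos: [0.4787, -0.0138, 0.2389]
tcp_rot: [[-0.963, 0.0, -0.269], [0.269, 0.0, -0.963], [-0.0, -1.0, -0.0]]
wrist_force: [0.3, 0.3, 1.0]
grip_width: 0.0579
```

Run:
```python
from h import *
plan(0.4793,-0.0141,0.072,-105.6)
```

```text
t 20.55 grasp pt [ 0.4787 -0.0137  0.0719] jaw -105.58 tilt deg [0.01 0.01] w 0.0579 F [0.3 0.3 1. ] q [  -2.   35.    2.  119.   -2.   26. -105.]
ry 0.0003 tx -0.0016 ty -0.0003 tz 0.0005 mm [ 0.6 -0.4  0.1]
```

Gripped at 57.9 mm. Lift.

drive_tool(
  moves=[
    {"tx":0,"ty":-0.01,"tz":0,"rx":0,"ry":0,"rz":0},
    {"tx":0,"ty":-0.03,"tz":0,"rx":0,"ry":0,"rz":0},
    {"tx":0,"ty":-0.05,"tz":0,"rx":0,"ry":0,"rz":0},
    {"tx":0,"ty":-0.05,"tz":0,"rx":0,"ry":0,"rz":0},
    {"tx":0,"ty":-0.05,"tz":0,"rx":0,"ry":0,"rz":0},
  ],
)

```text
time: 21.05
ee_pos: [0.4782, -0.0139, 0.3154]
tcp_rot: [[-0.963, -0.001, -0.269], [0.269, 0.0, -0.963], [0.001, -1.0, 0.0]]
wrist_force: [0.2, 0.8, -1.8]
grip_width: 0.058
```

drive_tool(
  moves=[
    {"tx":0,"ty":-0.03,"tz":0,"rx":0,"ry":-0.06,"rz":0},
    {"tx":0,"ty":-0.01,"tz":0,"rx":0,"ry":-0.06,"rz":0},
    {"tx":0,"ty":0,"tz":0,"rx":0,"ry":-0.058,"rz":0},
    {"tx":0,"ty":0,"tz":0,"rx":0,"ry":0,"rz":0},
  ],
)

```text
time: 21.45
ee_pos: [0.4783, -0.014, 0.3309]
tcp_rot: [[-1.0, -0.0, 0.007], [-0.007, 0.0, -1.0], [0.0, -1.0, -0.0]]
wrist_force: [-0.1, -0.5, -1.7]
grip_width: 0.0577
```

Run:
```python
from h import *
plan(0.4832,-0.353,0.15,-89.63)
c=cam("wrist"); save(c,"w12.png"); P=cloud(c); z=P[...,2]
M=((z>.035)&(z<.05)&(abs(P[...,0]-.477)<.08)&(abs(P[...,1]+.015)<.05)); q=P[M]
print(len(q),np.median(q[:,2]),cv2.minAreaRect((q[:,:2]*1000).astype(np.float32)))
```

```text
t 21.45 grasp pt [ 0.4782 -0.0139  0.1639] jaw -89.58 tilt deg [-0.02  0.01] w 0.0577 F [-0.1 -0.5 -1.7] q [  1.  26.  -3. 114.   2.  40. -92.]
ry 0.0006 tx -0.007 ty 0.0347 tz 0.8477 mm [   5.  -339.1  -13.9]
4777 0.04153290409548275 ((510.406005859375, -16.953678131103516), (59.82847213745117, 53.41923141479492), 89.1298828125)
```

View pics/w12.png

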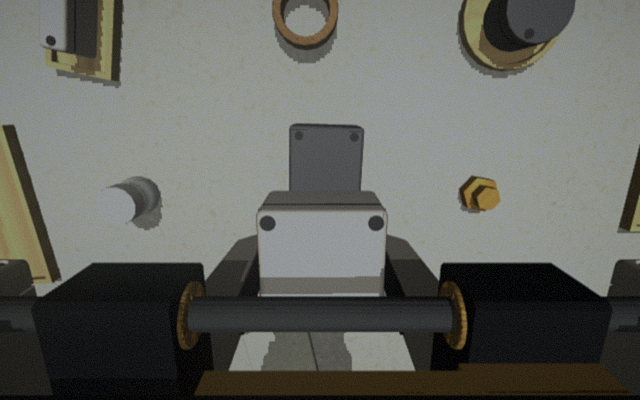

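drive_tool(
  moves=[
    {"tx":0,"ty":0,"tz":0.03,"rx":0,"ry":0,"rz":0},
    {"tx":0,"ty":0,"tz":0.06,"rx":0,"ry":0,"rz":0},
    {"tx":0,"ty":0,"tz":0.08,"rx":0,"ry":0,"rz":0},
    {"tx":0,"ty":0,"tz":0.09,"rx":0,"ry":0,"rz":0},
    {"tx":0,"ty":0,"tz":0.1,"rx":0,"ry":0,"rz":0},
  ],
)

```text
time: 22.0
ee_pos: [0.4794, -0.1594, 0.3305]
tcp_rot: [[-1.0, -0.001, 0.007], [-0.007, 0.0, -1.0], [0.001, -1.0, -0.0]]
wrist_force: [0.3, -0.1, -2.1]
grip_width: 0.0576
```

drive_tool(
  moves=[
    {"tx":0,"ty":0,"tz":0.1,"rx":0,"ry":0,"rz":0},
    {"tx":0,"ty":0,"tz":0.1,"rx":0,"ry":0,"rz":0},
    {"tx":0,"ty":0,"tz":0.09,"rx":0,"ry":0,"rz":0},
    {"tx":0,"ty":0,"tz":0.08,"rx":0,"ry":0,"rz":0},
    {"tx":0,"ty":0,"tz":0.06,"rx":0,"ry":0,"rz":0},
  ],
)

```text
time: 22.5
ee_pos: [0.4796, -0.3335, 0.3302]
tcp_rot: [[-1.0, -0.002, 0.003], [-0.003, -0.001, -1.0], [0.002, -1.0, 0.001]]
wrist_force: [-0.3, 0.3, -1.5]
grip_width: 0.0575
```

drive_tool(
  moves=[
    {"tx":-0.003,"ty":0,"tz":0.035,"rx":0,"ry":0,"rz":0},
    {"tx":-0.003,"ty":0,"tz":0.015,"rx":0,"ry":0,"rz":0},
    {"tx":0,"ty":0,"tz":0,"rx":0,"ry":0,"rz":0},
    {"tx":0,"ty":0,"tz":0,"rx":0,"ry":0,"rz":0},
  ],
)

```text
time: 22.9
ee_pos: [0.4841, -0.3482, 0.3306]
tcp_rot: [[-1.0, -0.0, 0.01], [-0.01, 0.002, -1.0], [0.0, -1.0, -0.002]]
wrist_force: [0.1, -0.2, -2.3]
grip_width: 0.0575
```

Run:
```python
from h import *
plan(0.4832,-0.353,0.036,-89.63)
c=cam("wrist"); save(c,"w13.png")
```

```text
t 22.9 grasp pt [ 0.484  -0.3479  0.1636] jaw -89.45 tilt deg [-0.01  0.1 ] w 0.0575 F [ 0.1 -0.2 -2.3] q [ 35.  35.  -3.  96.   2.  49. -58.]
ry 0.002 tx 0.0021 ty 0.319 tz 0.0127 mm [  -0.8   -5.1 -127.6]
```

View pics/w13.png

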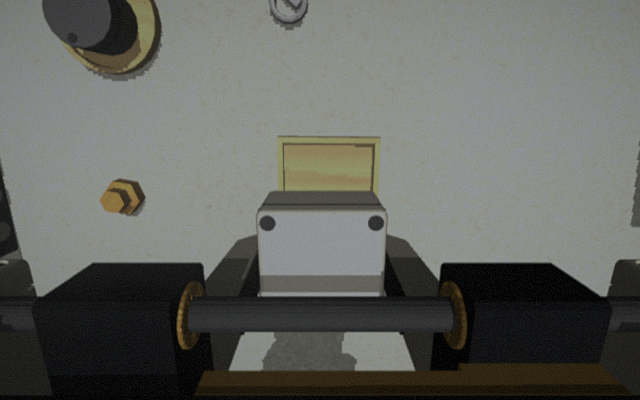

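drive_tool(
  moves=[
    {"tx":0.002,"ty":0.03,"tz":0.01,"rx":0,"ry":0,"rz":0},
    {"tx":0,"ty":0.06,"tz":0.002,"rx":0,"ry":0,"rz":0},
    {"tx":0,"ty":0.07,"tz":0,"rx":0,"ry":0,"rz":0},
    {"tx":0,"ty":0.06,"tz":0,"rx":0,"ry":0,"rz":0},
    {"tx":0,"ty":0.04,"tz":0,"rx":0,"ry":0,"rz":0},
  ],
)

```text
time: 23.45
ee_pos: [0.4823, -0.3536, 0.2242]
tcp_rot: [[-1.0, -0.003, 0.009], [-0.009, 0.002, -1.0], [0.003, -1.0, -0.002]]
wrist_force: [0.1, -0.2, -0.9]
grip_width: 0.0577
```

drive_tool(
  moves=[
    {"tx":0,"ty":0.02,"tz":0,"rx":0,"ry":0,"rz":0},
    {"tx":0,"ty":0,"tz":0,"rx":0,"ry":0,"rz":0},
    {"tx":0,"ty":0,"tz":0,"rx":0,"ry":0,"rz":0},
    {"tx":0,"ty":0,"tz":0,"rx":0,"ry":0,"rz":0},
  ],
)

```text
time: 23.85
ee_pos: [0.4833, -0.3548, 0.2198]
tcp_rot: [[-1.0, 0.002, 0.008], [-0.008, -0.001, -1.0], [-0.002, -1.0, 0.001]]
wrist_force: [0.4, 0.8, -2.1]
grip_width: 0.0576
```

Run:
```python
from h import *
plan(0.4832,-0.353,0.036,-89.63)
c=cam("wrist"); save(c,"w14.png")
```

```text
t 23.85 grasp pt [ 0.4836 -0.355   0.0528] jaw -89.55 tilt deg [ 0.11 -0.07] w 0.0576 F [ 0.4  0.8 -2.1] q [ 36.  44.  -2. 100.   3.  36. -58.]
ry 0.0008 tx 0.001 ty 0.0421 tz -0.0049 mm [ -0.4   2.  -16.8]
```

View pics/w14.png

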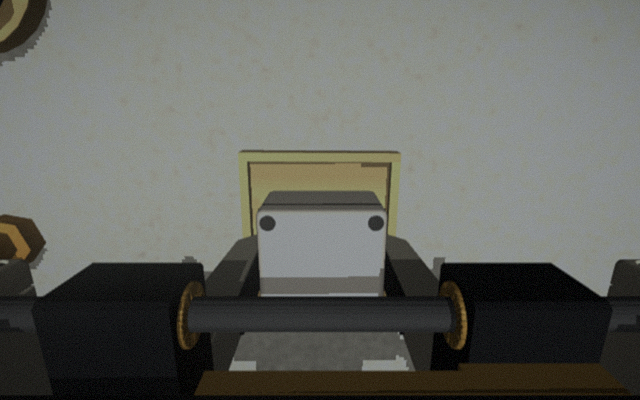

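Centred in the nest (box 258–386 px, nest 240–400). Lower on.

drive_tool(
  moves=[
    {"tx":0,"ty":0.015,"tz":-0.004,"rx":0,"ry":0,"rz":0},
    {"tx":0,"ty":0.014,"tz":0,"rx":0,"ry":0,"rz":0},
    {"tx":0,"ty":0.008,"tz":0,"rx":0,"ry":0,"rz":0},
    {"tx":0,"ty":0,"tz":0,"rx":0,"ry":0,"rz":0},
    {"tx":0,"ty":0,"tz":0,"rx":0,"ry":0,"rz":0},
  ],
)

```text
time: 24.4
ee_pos: [0.4828, -0.353, 0.2038]
tcp_rot: [[-1.0, -0.0, 0.008], [-0.008, 0.0, -1.0], [0.0, -1.0, -0.0]]
wrist_force: [-0.5, -0.3, -1.7]
grip_width: 0.0578
```

drive_tool(
  moves=[
    {"tx":0,"ty":0.003,"tz":0,"rx":0,"ry":0,"rz":0},
    {"tx":0,"ty":0.002,"tz":0,"rx":0,"ry":0,"rz":0},
    {"tx":0,"ty":0,"tz":0,"rx":0,"ry":0,"rz":0},
  ],
)

```text
time: 24.7
ee_pos: [0.4829, -0.3531, 0.2029]
tcp_rot: [[-1.0, 0.001, 0.008], [-0.008, -0.0, -1.0], [-0.001, -1.0, 0.0]]
wrist_force: [-1.2, 0.3, 5.3]
grip_width: 0.0578
```

drive_tool(
  moves=[
    {"tx":0,"ty":0,"tz":0,"rx":0,"ry":0,"rz":0},
    {"tx":0,"ty":0,"tz":0,"rx":0,"ry":0,"rz":0},
    {"tx":0,"ty":0,"tz":0,"rx":0,"ry":0,"rz":0},
    {"tx":0,"ty":0,"tz":0,"rx":0,"ry":0,"rz":0},
    {"tx":0,"ty":0,"tz":0,"rx":0,"ry":0,"rz":0},
  ],
  jaw=-1,
)

```text
time: 25.2
ee_pos: [0.4828, -0.353, 0.2018]
tcp_rot: [[-1.0, -0.0, 0.008], [-0.008, 0.0, -1.0], [0.0, -1.0, -0.0]]
wrist_force: [-0.2, 0.8, 0.7]
grip_width: 0.0912
```

drive_tool(
  moves=[
    {"tx":0,"ty":-0.02,"tz":0,"rx":0,"ry":0,"rz":0},
    {"tx":0,"ty":-0.05,"tz":0,"rx":0,"ry":0,"rz":0},
    {"tx":0,"ty":-0.08,"tz":0,"rx":0,"ry":0,"rz":0},
    {"tx":0,"ty":-0.08,"tz":0,"rx":0,"ry":0,"rz":0},
    {"tx":0,"ty":-0.05,"tz":0,"rx":0,"ry":0,"rz":0},
  ],
)

```text
time: 25.7
ee_pos: [0.4832, -0.3533, 0.3171]
tcp_rot: [[-1.0, 0.003, 0.008], [-0.008, -0.002, -1.0], [-0.003, -1.0, 0.002]]
wrist_force: [0.3, -0.4, -0.4]
grip_width: 0.0932
```

Run:
```python
from h import *
c=cam("wrist"); save(c,"w15.png"); P=cloud(c); z=P[...,2]
q=P[(z>.035)&(z<.055)&(abs(P[...,0]-.483)<.06)&(abs(P[...,1]+.353)<.06)]
print(len(q),np.median(q[:,2]),cv2.minAreaRect((q[:,:2]*1000).astype(np.float32)))
plan(0.4768,-0.0172,0.15,-91.25)
```

```text
5286 0.04552213240482403 ((484.1199035644531, -353.0968017578125), (57.881309509277344, 58.0169563293457), 0.4566115736961365)
t 25.75 grasp pt [ 0.4852 -0.3546  0.1529] jaw -89.57 tilt deg [ 0.46 -0.31] w 0.0929 F [ 0.3 -0.5  2. ] q [ 36.  36.  -3.  96.   2.  47. -57.]
ry 0.0186 tx 0.0395 ty 0.0074 tz -0.8429 mm [ -8.4 337.4  -2.9]
```

View pics/w15.png

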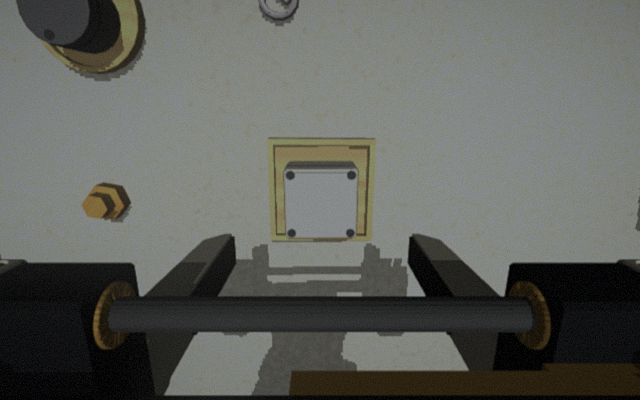

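drive_tool(
  moves=[
    {"tx":0,"ty":0,"tz":0,"rx":0,"ry":0.0186,"rz":0},
    {"tx":0.002,"ty":0,"tz":-0.04,"rx":0,"ry":0,"rz":0},
    {"tx":0.003,"ty":0,"tz":-0.07,"rx":0,"ry":0,"rz":0},
    {"tx":0.004,"ty":0,"tz":-0.1,"rx":0,"ry":0,"rz":0},
    {"tx":0.004,"ty":0,"tz":-0.11,"rx":0,"ry":0,"rz":0},
  ],
)

```text
time: 26.25
ee_pos: [0.4794, -0.2229, 0.3123]
tcp_rot: [[-1.0, -0.003, -0.023], [0.023, 0.002, -1.0], [0.003, -1.0, -0.002]]
wrist_force: [1.0, 0.1, -0.4]
grip_width: 0.0925
```

drive_tool(
  moves=[
    {"tx":0.004,"ty":0,"tz":-0.11,"rx":0,"ry":0,"rz":0},
    {"tx":0.004,"ty":0,"tz":-0.11,"rx":0,"ry":0,"rz":0},
    {"tx":0.003,"ty":0,"tz":-0.1,"rx":0,"ry":0,"rz":0},
    {"tx":0.003,"ty":0,"tz":-0.09,"rx":0,"ry":0,"rz":0},
    {"tx":0.003,"ty":0,"tz":-0.06,"rx":0,"ry":0,"rz":0},
  ],
)

```text
time: 26.75
ee_pos: [0.4762, -0.0325, 0.3126]
tcp_rot: [[-1.0, -0.004, -0.017], [0.017, 0.002, -1.0], [0.004, -1.0, -0.002]]
wrist_force: [0.9, 1.0, 0.1]
grip_width: 0.0929
```

drive_tool(
  moves=[
    {"tx":0,"ty":0,"tz":-0.035,"rx":0,"ry":0,"rz":0},
    {"tx":0,"ty":0,"tz":-0.015,"rx":0,"ry":0,"rz":0},
    {"tx":0,"ty":0,"tz":0,"rx":0,"ry":0,"rz":0},
    {"tx":0,"ty":0,"tz":0,"rx":0,"ry":0,"rz":0},
  ],
)

```text
time: 27.15
ee_pos: [0.478, -0.0181, 0.3137]
tcp_rot: [[-1.0, -0.001, -0.024], [0.024, -0.001, -1.0], [0.001, -1.0, 0.001]]
wrist_force: [1.1, -0.8, 0.5]
grip_width: 0.0931
```

Run:
```python
from h import *
plan(0.4768,-0.0172,0.03,-91.25)
c=cam("wrist"); save(c,"w16.png"); P=cloud(c); z=P[...,2]
M=((z>.035)&(z<.05)&(abs(P[...,0]-.477)<.08)&(abs(P[...,1]+.015)<.05)); q=P[M]
print(len(q),np.median(q[:,2]),cv2.minAreaRect((q[:,:2]*1000).astype(np.float32)))
```

```text
t 27.15 grasp pt [ 0.4779 -0.0183  0.1467] jaw -91.37 tilt deg [-0.03 -0.05] w 0.0931 F [ 1.1 -0.8  0.5] q [  0.  28.  -1. 116.   1.  37. -93.]
ry -0.0013 tx 0.0028 ty 0.2918 tz -0.0026 mm [  -1.1    1.1 -116.7]
11097 0.04156048671024827 ((477.2516174316406, -16.017147064208984), (60.219234466552734, 119.69806671142578), 88.81282806396484)
```

View pics/w16.png

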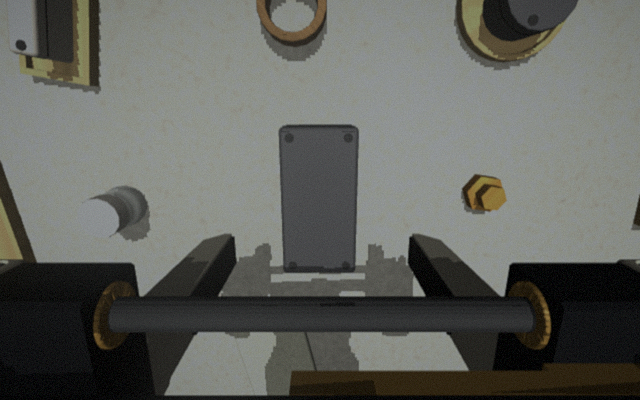

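drive_tool(
  moves=[
    {"tx":0.002,"ty":0.03,"tz":-0.004,"rx":0,"ry":0,"rz":0},
    {"tx":0,"ty":0.05,"tz":0,"rx":0,"ry":0,"rz":0},
    {"tx":0,"ty":0.06,"tz":0,"rx":0,"ry":0,"rz":0},
    {"tx":0,"ty":0.05,"tz":0,"rx":0,"ry":0,"rz":0},
    {"tx":0,"ty":0.04,"tz":0,"rx":0,"ry":0,"rz":0},
  ],
)

```text
time: 27.7
ee_pos: [0.4772, -0.0167, 0.2209]
tcp_rot: [[-1.0, -0.001, -0.024], [0.024, -0.001, -1.0], [0.001, -1.0, 0.001]]
wrist_force: [1.2, 0.4, -0.0]
grip_width: 0.0929
```

drive_tool(
  moves=[
    {"tx":0,"ty":0.02,"tz":0,"rx":0,"ry":0,"rz":0},
    {"tx":0,"ty":0,"tz":0,"rx":0,"ry":0,"rz":0},
    {"tx":0,"ty":0,"tz":0,"rx":0,"ry":0,"rz":0},
    {"tx":0,"ty":0,"tz":0,"rx":0,"ry":0,"rz":0},
  ],
)

```text
time: 28.1
ee_pos: [0.4777, -0.0155, 0.2148]
tcp_rot: [[-1.0, 0.002, -0.022], [0.022, -0.0, -1.0], [-0.002, -1.0, 0.0]]
wrist_force: [-0.8, -0.5, 0.8]
grip_width: 0.0927
```

Run:
```python
from h import *
plan(0.477,-0.0165,0.031,-91.2)
```

```text
t 28.1 grasp pt [ 0.478  -0.0155  0.0478] jaw -91.27 tilt deg [ 0.1 -0. ] w 0.0927 F [-0.8 -0.5  0.8] q [ -0.  38.  -1. 120.   1.  22. -93.]
ry -0.0007 tx 0.0024 ty 0.042 tz 0.0026 mm [ -1.   -1.  -16.8]
```

drive_tool(
  moves=[
    {"tx":0.002,"ty":0.02,"tz":0.002,"rx":0,"ry":0,"rz":0},
    {"tx":0,"ty":0.015,"tz":0,"rx":0,"ry":0,"rz":0},
    {"tx":0,"ty":0.005,"tz":0,"rx":0,"ry":0,"rz":0},
    {"tx":0,"ty":0,"tz":0,"rx":0,"ry":0,"rz":0},
    {"tx":0,"ty":0,"tz":0,"rx":0,"ry":0,"rz":0},
  ],
)

```text
time: 28.6
ee_pos: [0.4765, -0.0159, 0.1979]
tcp_rot: [[-1.0, -0.0, -0.021], [0.021, 0.0, -1.0], [0.0, -1.0, -0.0]]
wrist_force: [0.3, -0.5, -0.2]
grip_width: 0.0935
```

drive_tool(
  moves=[
    {"tx":0,"ty":0,"tz":0,"rx":0,"ry":0,"rz":0},
    {"tx":0,"ty":0,"tz":0,"rx":0,"ry":0,"rz":0},
    {"tx":0,"ty":0,"tz":0,"rx":0,"ry":0,"rz":0},
    {"tx":0,"ty":0,"tz":0,"rx":0,"ry":0,"rz":0},
    {"tx":0,"ty":0,"tz":0,"rx":0,"ry":0,"rz":0},
  ],
  jaw=1,
)

```text
time: 29.1
ee_pos: [0.4765, -0.016, 0.1981]
tcp_rot: [[-1.0, 0.0, -0.022], [0.022, 0.0, -1.0], [-0.0, -1.0, -0.0]]
wrist_force: [-0.3, 0.7, -0.1]
grip_width: 0.06
```

drive_tool(
  moves=[
    {"tx":0,"ty":0,"tz":0,"rx":0,"ry":0,"rz":0},
    {"tx":0,"ty":0,"tz":0,"rx":0,"ry":0,"rz":0},
    {"tx":0,"ty":0,"tz":0,"rx":0,"ry":0,"rz":0},
  ],
)

```text
time: 29.4
ee_pos: [0.4765, -0.016, 0.198]
tcp_rot: [[-1.0, 0.0, -0.022], [0.022, 0.0, -1.0], [-0.0, -1.0, -0.0]]
wrist_force: [0.3, -0.1, 1.2]
grip_width: 0.0598
```

Run:
```python
from h import *
plan(0.4516,0.3051,0.12,-85.86)
```

```text
t 29.4 grasp pt [ 0.4765 -0.016   0.031 ] jaw -91.23 tilt deg [0.01 0.  ] w 0.0598 F [ 0.3 -0.1  1.2] q [ -0.  39.  -1. 121.   1.  20. -93.]
ry -0.0597 tx 0.0042 ty -0.2224 tz -0.8051 mm [-24.9 321.1  89. ]
```

drive_tool(
  moves=[
    {"tx":0,"ty":-0.01,"tz":0,"rx":0,"ry":0,"rz":0},
    {"tx":0,"ty":-0.03,"tz":0,"rx":0,"ry":0,"rz":0},
    {"tx":0,"ty":-0.05,"tz":0,"rx":0,"ry":0,"rz":0},
    {"tx":0,"ty":-0.05,"tz":0,"rx":0,"ry":0,"rz":0},
    {"tx":0,"ty":-0.05,"tz":0,"rx":0,"ry":0,"rz":0},
  ],
)

```text
time: 29.9
ee_pos: [0.4761, -0.016, 0.2753]
tcp_rot: [[-1.0, -0.0, -0.022], [0.022, 0.0, -1.0], [0.0, -1.0, -0.0]]
wrist_force: [0.3, -0.2, -3.6]
grip_width: 0.0598
```

drive_tool(
  moves=[
    {"tx":0,"ty":-0.03,"tz":0,"rx":0,"ry":-0.03,"rz":0},
    {"tx":0,"ty":-0.01,"tz":0,"rx":0,"ry":-0.03,"rz":0},
    {"tx":0,"ty":0,"tz":0,"rx":0,"ry":0,"rz":0},
  ],
)

```text
time: 30.2
ee_pos: [0.4764, -0.0161, 0.2913]
tcp_rot: [[-0.997, 0.002, 0.072], [-0.072, 0.0, -0.997], [-0.002, -1.0, 0.0]]
wrist_force: [-0.6, -0.4, -2.6]
grip_width: 0.06
```

Run:
```python
from h import *
plan(0.4516,0.3051,0.12,-85.86)
c=cam("wrist"); save(c,"w17.png")
c=cam("top"); P=cloud(c); print("knob z max",P[215:245,240:262,2].max())
hsv=cv2.cvtColor(c["color"],cv2.COLOR_RGB2HSV)
m=((hsv[...,0]>15)&(hsv[...,0]<35)&(hsv[...,1]>50)).astype(np.uint8)*255
m=cv2.morphologyEx(m,cv2.MORPH_CLOSE,np.ones((3,3)))
for k in cv2.findContours(m[:,170:225].copy(),cv2.RETR_EXTERNAL,cv2.CHAIN_APPROX_NONE)[0]:
    if cv2.contourArea(k)<900: continue
    w=ray(c,k[:,0,:]+[170,0],0.012)[:,:2]
    print(cv2.minAreaRect((w*1000).astype(np.float32)))
```

```text
t 30.2 grasp pt [ 0.4767 -0.016   0.1243] jaw -85.85 tilt deg [0.11 0.01] w 0.06 F [-0.6 -0.4 -2.6] q [  1.  30.  -3. 117.   2.  33. -89.]
ry 0.0002 tx 0.0046 ty 0.0107 tz -0.8053 mm [-25.1 321.1  -4.3]
knob z max 1.3884854858196378
((451.56695556640625, 305.0997009277344), (152.0855255126953, 93.31432342529297), 4.141903400421143)
```

View pics/w17.png

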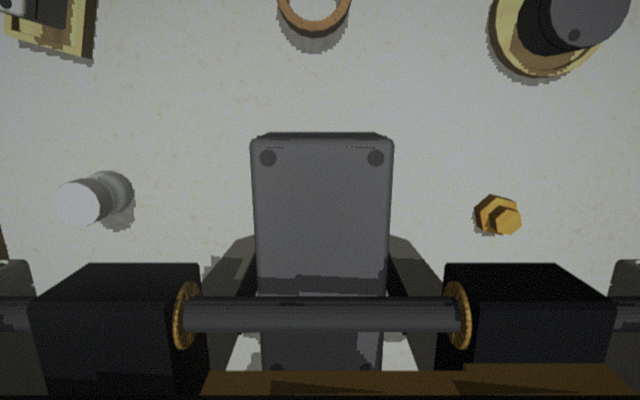

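Run:
```python
from h import *
P=cloud(dict(np.load("cap_top.npz"))); print(np.sort(P[222:240,242:260,2].ravel())[-30:].round(3)[::5])
```

```text
[0.046 0.046 0.047 0.047 0.047 0.048]
```

drive_tool(
  moves=[
    {"tx":0,"ty":0,"tz":-0.03,"rx":0,"ry":0,"rz":0},
    {"tx":0,"ty":0,"tz":-0.06,"rx":0,"ry":0,"rz":0},
    {"tx":0.001,"ty":0,"tz":-0.08,"rx":0,"ry":0,"rz":0},
    {"tx":0.001,"ty":0,"tz":-0.09,"rx":0,"ry":0,"rz":0},
    {"tx":0.001,"ty":0,"tz":-0.09,"rx":0,"ry":0,"rz":0},
  ],
)

```text
time: 30.8
ee_pos: [0.4645, 0.1257, 0.2896]
tcp_rot: [[-0.997, -0.001, 0.072], [-0.072, 0.0, -0.997], [0.001, -1.0, -0.0]]
wrist_force: [0.4, 0.2, -3.0]
grip_width: 0.0598
```

drive_tool(
  moves=[
    {"tx":0.001,"ty":0,"tz":-0.09,"rx":0,"ry":0,"rz":0},
    {"tx":0,"ty":0,"tz":-0.09,"rx":0,"ry":0,"rz":0},
    {"tx":0,"ty":0,"tz":-0.09,"rx":0,"ry":0,"rz":0},
    {"tx":0,"ty":0,"tz":-0.08,"rx":0,"ry":0,"rz":0},
    {"tx":0,"ty":0,"tz":-0.06,"rx":0,"ry":0,"rz":0},
  ],
)

```text
time: 31.3
ee_pos: [0.4512, 0.2908, 0.2894]
tcp_rot: [[-0.997, -0.002, 0.076], [-0.076, 0.001, -0.997], [0.002, -1.0, -0.001]]
wrist_force: [-0.4, 0.2, -3.1]
grip_width: 0.0599
```

drive_tool(
  moves=[
    {"tx":0,"ty":0,"tz":-0.03,"rx":0,"ry":0,"rz":0},
    {"tx":0,"ty":0,"tz":-0.015,"rx":0,"ry":0,"rz":0},
    {"tx":0,"ty":0,"tz":0,"rx":0,"ry":0,"rz":0},
    {"tx":0,"ty":0,"tz":0,"rx":0,"ry":0,"rz":0},
  ],
)

```text
time: 31.7
ee_pos: [0.4518, 0.3035, 0.2898]
tcp_rot: [[-0.998, -0.0, 0.07], [-0.07, -0.002, -0.998], [0.001, -1.0, 0.002]]
wrist_force: [0.2, 0.1, -2.8]
grip_width: 0.0597
```

Run:
```python
from h import *
plan(0.4521,0.3051-0.0003,0.037,-85.86)
c=cam("wrist"); save(c,"w18.png")
```

```text
t 31.7 grasp pt [0.4518 0.3032 0.1228] jaw -85.96 tilt deg [-0.02 -0.1 ] w 0.0597 F [ 0.2  0.1 -2.8] q [ -36.   34.    0.  107.   -0.   39. -122.]
ry -0.0012 tx -0.0012 ty 0.2145 tz -0.0039 mm [  0.3   1.6 -85.8]
```

View pics/w18.png

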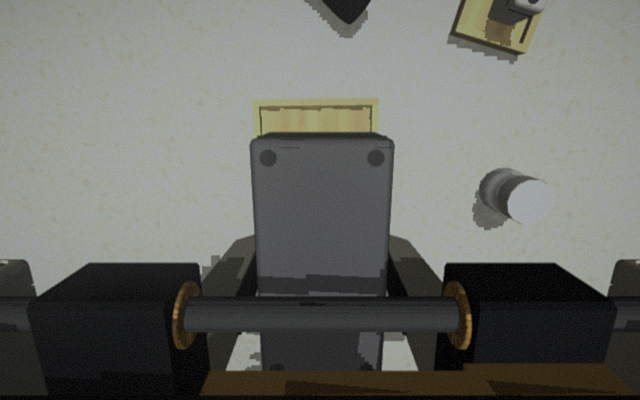

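drive_tool(
  moves=[
    {"tx":0,"ty":0.02,"tz":-0.003,"rx":0,"ry":0,"rz":0},
    {"tx":0,"ty":0.04,"tz":0,"rx":0,"ry":0,"rz":0},
    {"tx":0,"ty":0.05,"tz":0,"rx":0,"ry":0,"rz":0},
    {"tx":0,"ty":0.04,"tz":0,"rx":0,"ry":0,"rz":0},
    {"tx":0,"ty":0.02,"tz":0,"rx":0,"ry":0,"rz":0},
  ],
)

```text
time: 32.25
ee_pos: [0.4512, 0.3052, 0.2202]
tcp_rot: [[-0.997, -0.002, 0.071], [-0.071, -0.002, -0.997], [0.003, -1.0, 0.002]]
wrist_force: [0.3, -1.1, -1.6]
grip_width: 0.0598
```

drive_tool(
  moves=[
    {"tx":0,"ty":0,"tz":0,"rx":0,"ry":0,"rz":0},
    {"tx":0,"ty":0,"tz":0,"rx":0,"ry":0,"rz":0},
    {"tx":0,"ty":0,"tz":0,"rx":0,"ry":0,"rz":0},
  ],
)

```text
time: 32.55
ee_pos: [0.4518, 0.3064, 0.2228]
tcp_rot: [[-0.997, 0.002, 0.072], [-0.072, 0.001, -0.997], [-0.002, -1.0, -0.001]]
wrist_force: [0.1, 0.0, -2.8]
grip_width: 0.0597
```

Run:
```python
from h import *
plan(0.4512,0.3051,0.037,-85.86)
c=cam("wrist"); save(c,"w19.png")
```

```text
t 32.55 grasp pt [0.4521 0.3066 0.0558] jaw -85.85 tilt deg [0.09 0.06] w 0.0597 F [ 0.1  0.  -2.8] q [ -36.   40.   -0.  109.    0.   31. -122.]
ry 0.0001 tx 0.0025 ty 0.047 tz 0.0035 mm [ -0.9  -1.5 -18.8]
```

View pics/w19.png

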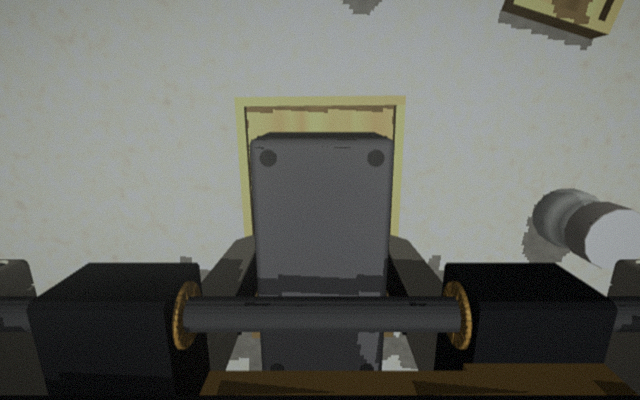

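drive_tool(
  moves=[
    {"tx":0.002,"ty":0.016,"tz":0.003,"rx":0,"ry":0,"rz":0},
    {"tx":0,"ty":0.014,"tz":0,"rx":0,"ry":0,"rz":0},
    {"tx":0,"ty":0.008,"tz":0,"rx":0,"ry":0,"rz":0},
    {"tx":0,"ty":0.003,"tz":0,"rx":0,"ry":0,"rz":0},
    {"tx":0,"ty":0,"tz":0,"rx":0,"ry":0,"rz":0},
  ],
)

```text
time: 33.1
ee_pos: [0.4506, 0.305, 0.2053]
tcp_rot: [[-0.997, -0.0, 0.073], [-0.073, -0.0, -0.997], [0.0, -1.0, 0.0]]
wrist_force: [-0.2, 0.4, -2.9]
grip_width: 0.0596
```

drive_tool(
  moves=[
    {"tx":0,"ty":0.003,"tz":0,"rx":0,"ry":0,"rz":0},
    {"tx":0,"ty":0.002,"tz":0,"rx":0,"ry":0,"rz":0},
    {"tx":0,"ty":0,"tz":0,"rx":0,"ry":0,"rz":0},
  ],
)

```text
time: 33.4
ee_pos: [0.4508, 0.3051, 0.2041]
tcp_rot: [[-0.997, 0.0, 0.073], [-0.073, 0.0, -0.997], [-0.001, -1.0, -0.0]]
wrist_force: [-1.0, -0.7, 0.8]
grip_width: 0.0597
```

Contact beginning; press in another 0.6 mm, then release.

drive_tool(
  moves=[
    {"tx":0,"ty":0.0015,"tz":0,"rx":0,"ry":0,"rz":0},
    {"tx":0,"ty":0,"tz":0,"rx":0,"ry":0,"rz":0},
  ],
)

```text
time: 33.6
ee_pos: [0.4508, 0.3051, 0.2041]
tcp_rot: [[-0.997, 0.001, 0.073], [-0.073, 0.001, -0.997], [-0.001, -1.0, -0.0]]
wrist_force: [-1.6, -0.8, 5.7]
grip_width: 0.0598
```

drive_tool(
  moves=[
    {"tx":0,"ty":0,"tz":0,"rx":0,"ry":0,"rz":0},
    {"tx":0,"ty":0,"tz":0,"rx":0,"ry":0,"rz":0},
    {"tx":0,"ty":0,"tz":0,"rx":0,"ry":0,"rz":0},
    {"tx":0,"ty":0,"tz":0,"rx":0,"ry":0,"rz":0},
    {"tx":0,"ty":0,"tz":0,"rx":0,"ry":0,"rz":0},
  ],
  jaw=-1,
)

```text
time: 34.1
ee_pos: [0.4507, 0.3051, 0.2029]
tcp_rot: [[-0.997, -0.0, 0.073], [-0.073, 0.0, -0.997], [0.0, -1.0, -0.0]]
wrist_force: [-0.4, 0.1, -0.2]
grip_width: 0.0916
```

drive_tool(
  moves=[
    {"tx":0,"ty":-0.02,"tz":0,"rx":0,"ry":0,"rz":0},
    {"tx":0,"ty":-0.05,"tz":0,"rx":0,"ry":0,"rz":0},
    {"tx":0,"ty":-0.08,"tz":0,"rx":0,"ry":0,"rz":0},
    {"tx":0,"ty":-0.08,"tz":0,"rx":0,"ry":0,"rz":0},
    {"tx":0,"ty":-0.08,"tz":0,"rx":0,"ry":0,"rz":0},
  ],
)

```text
time: 34.6
ee_pos: [0.4505, 0.3049, 0.3288]
tcp_rot: [[-0.997, 0.0, 0.073], [-0.073, 0.0, -0.997], [-0.0, -1.0, -0.0]]
wrist_force: [-0.0, -0.9, 1.0]
grip_width: 0.0929
```

drive_tool(
  moves=[
    {"tx":0,"ty":-0.06,"tz":0,"rx":0,"ry":0,"rz":0},
    {"tx":0,"ty":-0.03,"tz":0,"rx":0,"ry":0,"rz":0},
    {"tx":0,"ty":0,"tz":0,"rx":0,"ry":0,"rz":0},
    {"tx":0,"ty":0,"tz":0,"rx":0,"ry":0,"rz":0},
  ],
)

```text
time: 35.0
ee_pos: [0.4503, 0.3048, 0.3622]
tcp_rot: [[-0.997, -0.001, 0.073], [-0.073, -0.001, -0.997], [0.001, -1.0, 0.001]]
wrist_force: [0.7, 0.4, -0.1]
grip_width: 0.093
```

Run:
```python
from h import *
plan(0.4512,0.3051,0.15)
c=cam("wrist"); save(c,"w20.png"); P=cloud(c); z=P[...,2]
q=P[(z>.035)&(z<.055)&(abs(P[...,0]-.452)<.08)&(abs(P[...,1]-.305)<.06)]
print("wrist long",len(q),np.median(q[:,2]),cv2.minAreaRect((q[:,:2]*1000).astype(np.float32)))
c=cam("top"); P=cloud(c); z=P[...,2]; save(c,"top20.png",(160,140,480,330),2.5)
for n,x,y in [("slim",.6205,.181),("round",.6226,-.1697),("square",.4832,-.353),("long",.4516,.3051)]:
    q=P[(z>.03)&(z<.055)&(abs(P[...,0]-x)<.08)&(abs(P[...,1]-y)<.06)]
    if len(q): print(n,len(q),np.median(q[:,2]),cv2.minAreaRect((q[:,:2]*1000).astype(np.float32)))
c=cam("scene"); save(c,"s20.png")
```

```text
t 35.0 grasp pt [0.4501 0.3046 0.1952] jaw -85.83 tilt deg [-0.08 -0.05] w 0.093 F [ 0.7  0.4 -0.1] q [ -37.   29.    0.  103.   -0.   49. -122.]
ry 0.0 tx -0.0028 ty 0.1131 tz -0.001 mm [  1.1   0.5 -45.2]
wrist long 8376 0.04758469305464441 ((451.91796875, 305.39715576171875), (118.69320678710938, 60.044132232666016), 4.074662685394287)
slim 175 0.041870745400643436 ((619.8905029296875, 179.39407348632812), (20.88950538635254, 59.815834045410156), 79.19530487060547)
round 273 0.0421403928831185 ((620.5283813476562, -170.46481323242188), (47.508567810058594, 49.0845947265625), 45.91926574707031)
square 521 0.04468985908100116 ((482.8370666503906, -353.7324523925781), (58.53601837158203, 58.68065643310547), 0.8216049075126648)
long 658 0.04664310894584076 ((450.6943054199219, 303.411376953125), (119.96257781982422, 61.790771484375), 4.182842254638672)
```

View pics/w20.png

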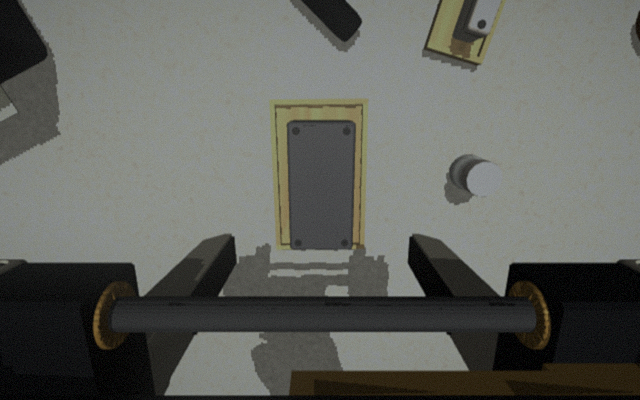

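View pics/s20.png

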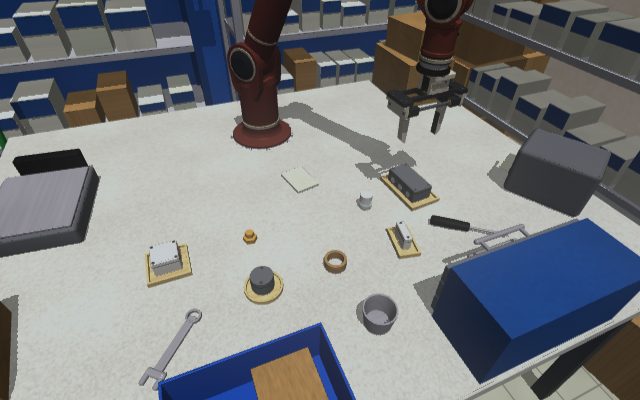

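All four boxes stand upright in their nests, within about 2 mm of centre in both views, and the arm is clear. I'm handing the job in.

```bash
python3 -c "
from workcell import robot
print(robot.job_done())"
```

```text
the job is handed in; nothing more can be done
None
```

I took the stack apart from the top down (slim, round, square, long). Each box was lowered into its own nest until the wrist force showed it touching the floor, at about 2–6 N. I then opened the jaws and lifted clear before going for the next box.

- **Position and height:** In the last checks all four boxes stood upright in their nests, with centres within about 2.5 mm of the nest centres in both the wrist and top views. Their tops measured 42–48 mm above the work surface, against the expected 44, 46 and 48 mm.
- **Robot clear:** At hand-in, about 35 s on the robot's clock, the gripper was open. It was about 13 cm above the long box and touching nothing.
- **Disagreements:** The top camera and the wrist camera differed by 1–2.5 mm, about what the stated calibration would give. My first three move calls were refused because each row needs all six numbers; nothing moved then.

No check failed, and the hand-in reports no verdict.

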